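Bottle the 24 mm claw spacers

TASK

Gather every 24 mm brass spacer (the middle size) from the sorting sheet into the pouring pan as it stands on the bench, leaving the 16 mm and 32 mm look-alikes on the bench. Once all of them are in the pan, pick the pan up by its orange fin and pour them through the funnel into the clear jar, then stand the pan, empty, upright on the bare bench again. Do not disturb the claw, the blue torque adaptor, the copper washers or the clevis pin.

Things in the scene. Friction and masses are not known exactly. Their poses are not given: they have to be found in the camera images.
- spacer24_1: loose brass spacer with a dark bore, a plain short cylinder 24 mm across and 14 mm high (40 g, the size wanted), standing on a flat end on the sorting sheet; origin at the centre of one flat end (the lower one at the start), z along its axis into the spacer. From 4 to 6 of the six 24 mm spacers are present; absent ones read None from the start
- spacer24_2: loose brass spacer with a dark bore, a plain short cylinder 24 mm across and 14 mm high (40 g, the size wanted), standing on a flat end on the sorting sheet; origin at the centre of one flat end (the lower one at the start), z along its axis into the spacer. From 4 to 6 of the six 24 mm spacers are present; absent ones read None from the start
- spacer24_3: loose brass spacer with a dark bore, a plain short cylinder 24 mm across and 14 mm high (40 g, the size wanted), standing on a flat end on the sorting sheet; origin at the centre of one flat end (the lower one at the start), z along its axis into the spacer. From 4 to 6 of the six 24 mm spacers are present; absent ones read None from the start
- spacer24_4: loose brass spacer with a dark bore, a plain short cylinder 24 mm across and 14 mm high (40 g, the size wanted), standing on a flat end on the sorting sheet; origin at the centre of one flat end (the lower one at the start), z along its axis into the spacer. From 4 to 6 of the six 24 mm spacers are present; absent ones read None from the start
- spacer24_5: loose brass spacer with a dark bore, a plain short cylinder 24 mm across and 14 mm high (40 g, the size wanted), standing on a flat end on the sorting sheet; origin at the centre of one flat end (the lower one at the start), z along its axis into the spacer. From 4 to 6 of the six 24 mm spacers are present; absent ones read None from the start
- spacer24_6: loose brass spacer with a dark bore, a plain short cylinder 24 mm across and 14 mm high (40 g, the size wanted), standing on a flat end on the sorting sheet; origin at the centre of one flat end (the lower one at the start), z along its axis into the spacer. From 4 to 6 of the six 24 mm spacers are present; absent ones read None from the start
- spacer16_1: loose brass spacer with a dark bore, a plain short cylinder 16 mm across and 14 mm high (20 g, too small), standing on a flat end on the sorting sheet; origin at the centre of one flat end (the lower one at the start), z along its axis into the spacer. One or both of the two of this size are present; absent ones read None from the start
- spacer16_2: loose brass spacer with a dark bore, a plain short cylinder 16 mm across and 14 mm high (20 g, too small), standing on a flat end on the sorting sheet; origin at the centre of one flat end (the lower one at the start), z along its axis into the spacer. One or both of the two of this size are present; absent ones read None from the start
- spacer32_1: loose brass spacer with a dark bore, a plain short cylinder 32 mm across and 14 mm high (70 g, too large), standing on a flat end on the sorting sheet; origin at the centre of one flat end (the lower one at the start), z along its axis into the spacer. One or both of the two of this size are present; absent ones read None from the start
- spacer32_2: loose brass spacer with a dark bore, a plain short cylinder 32 mm across and 14 mm high (70 g, too large), standing on a flat end on the sorting sheet; origin at the centre of one flat end (the lower one at the start), z along its axis into the spacer. One or both of the two of this size are present; absent ones read None from the start
- sheet: thin flat light-grey sorting sheet with a blue border, 180 mm (along its x) x 360 mm, lying on the bench (look only, no thickness to feel); the spacers start on it in two loose rows of five places about 66 mm apart, some empty; origin at its centre on the bench, z up
- pan: loose open aluminium pouring pan, 250 g, orange grip fin at its back, spout at its front; x points to the spout, z up; origin on its underside. It starts on the bench at any yaw. Floor 3 mm thick, flat from x = -40 to +32 mm, 73 mm wide inside; back and side walls reach 34 mm above the bench; no wall at the spout
- pan_lip (a point): middle of the spout's lip, at pan x = +70 mm, z = 13 mm: from the flat floor a ramp rises 10 mm to it while the side walls close from 73 to 57 mm apart. Spacers slide (friction about 0.6) out over it when the pan is tipped spout-down by about 60 degrees or more
- pan_grip (a point): middle of the pan's orange fin, at pan x = -70 mm, z = 48 mm: the fin is an upright plate 14 mm thick (along the pan's y), from x = -97 to -41 mm, z = 24 to 70 mm, to be pinched across its thickness from above. Axes as the pan's
- stand: filling stand, fixed to the bench: dark steel base disc 140 mm across and 8 mm high, a clear jar (62 mm outside, 54 mm inside) on it up to 98 mm above the bench, and a steel funnel over it held by two 8 mm rods; origin at the centre of the base's underside, z up
- funnel_mouth (a point): centre of the funnel's round mouth, at the height of its rim, 154 mm above the bench; the mouth is 132 mm across inside, tapers to a 49 mm throat 104 mm above the bench and ends at the jar's mouth (98 mm)
- jar_floor (a point): centre of the jar's inner floor, 12 mm above the bench, straight under the funnel
- claw: bystander, fixed: cast iron turntable 156 mm across with a half-built matte black three-finger claw, about 140 mm high in all; origin at the centre of its underside
- adaptor: bystander, loose: blue torque adaptor, stepped cylinder 48 mm across, 72 mm high with its square drive; origin at the centre of its underside
- washers: bystander, loose: stack of copper crush washers (one piece), 30 mm across, 18 mm high; origin at the centre of its underside
- clevis_pin: bystander, loose: stainless clevis pin lying on the bench, 61 mm long, 17 mm head; origin under its middle

How it is judged (in metres and radians):
On the way, in this order (a step that is already met when the one before it is completed fails the run):
1. every 24 mm spacer that is present lies in the pan, and the pan stands upright on the bench (x of spacer24_1 in the frame of pan between -0.042 and 0.07 m and y of spacer24_1 in the frame of pan between -0.042 and 0.042 m and z of spacer24_1 in the frame of pan between -0.005 and 0.06 m and x of spacer24_2 in the frame of pan between -0.042 and 0.07 m and y of spacer24_2 in the frame of pan between -0.042 and 0.042 m and z of spacer24_2 in the frame of pan between -0.005 and 0.06 m and x of spacer24_3 in the frame of pan between -0.042 and 0.07 m and y of spacer24_3 in the frame of pan between -0.042 and 0.042 m and z of spacer24_3 in the frame of pan between -0.005 and 0.06 m and x of spacer24_4 in the frame of pan between -0.042 and 0.07 m and y of spacer24_4 in the frame of pan between -0.042 and 0.042 m and z of spacer24_4 in the frame of pan between -0.005 and 0.06 m and x of spacer24_5 in the frame of pan between -0.042 and 0.07 m and y of spacer24_5 in the frame of pan between -0.042 and 0.042 m and z of spacer24_5 in the frame of pan between -0.005 and 0.06 m and x of spacer24_6 in the frame of pan between -0.042 and 0.07 m and y of spacer24_6 in the frame of pan between -0.042 and 0.042 m and z of spacer24_6 in the frame of pan between -0.005 and 0.06 m and height (world z) of pan below 0.008 m and angle between pan's own z axis and vertical below 0.1 rad), for 0.2 s.
2. the pan is tipped by more than 35 degrees with its lip above the funnel (angle between pan's own z axis and vertical above 0.61 rad and horizontal distance between pan_lip and funnel_mouth below 0.075 m and height (world z) of pan_lip above 0.12 m), for 0.1 s.
At the end, for the whole second after the job is handed in: every 24 mm spacer present lies at rest in the jar (within 34 mm of its axis, below 100 mm); the 16 and 32 mm spacers are on the bench (origin below 36 mm), neither in the jar nor in the pan; the pan stands on the bench (within 8 mm, tilt under 0.1 rad), at rest (horizontal distance between each of spacer24_1, spacer24_2, spacer24_3, spacer24_4, spacer24_5, spacer24_6 and jar_floor below 0.034 m and height (world z) of each of spacer24_1, spacer24_2, spacer24_3, spacer24_4, spacer24_5, spacer24_6 below 0.1 m and linear speed of each of spacer24_1, spacer24_2, spacer24_3, spacer24_4, spacer24_5, spacer24_6 below 0.03 m/s and height (world z) of each of spacer16_1, spacer16_2, spacer32_1, spacer32_2 below 0.036 m and horizontal distance between each of spacer16_1, spacer16_2, spacer32_1, spacer32_2 and jar_floor above 0.045 m and not (x of spacer16_1 in the frame of pan between -0.042 and 0.07 m and y of spacer16_1 in the frame of pan between -0.042 and 0.042 m and z of spacer16_1 in the frame of pan between -0.005 and 0.06 m) and not (x of spacer16_2 in the frame of pan between -0.042 and 0.07 m and y of spacer16_2 in the frame of pan between -0.042 and 0.042 m and z of spacer16_2 in the frame of pan between -0.005 and 0.06 m) and not (x of spacer32_1 in the frame of pan between -0.042 and 0.07 m and y of spacer32_1 in the frame of pan between -0.042 and 0.042 m and z of spacer32_1 in the frame of pan between -0.005 and 0.06 m) and not (x of spacer32_2 in the frame of pan between -0.042 and 0.07 m and y of spacer32_2 in the frame of pan between -0.042 and 0.042 m and z of spacer32_2 in the frame of pan between -0.005 and 0.06 m) and height (world z) of pan below 0.008 m and angle between pan's own z axis and vertical below 0.1 rad and linear speed of pan below 0.02 m/s); the robot touches nothing.
It fails at once if the adaptor is moved by more than 30 mm (distance of adaptor from where it was at the start of the episode above 0.03 m).
It fails at once if the washers is moved by more than 30 mm (distance of washers from where it was at the start of the episode above 0.03 m).
It fails at once if the clevis pin is moved by more than 30 mm (distance of clevis_pin from where it was at the start of the episode above 0.03 m).
It fails at once if the claw or its turntable is pushed hard (over 15 N) (contact force between the arm and claw above 15 N).
Of spacer24_1, spacer24_2, spacer24_3, spacer24_4, spacer24_5, spacer24_6 only 4 to 6 are there at a start; the rules pass over those that are not, and their reading is None.
Of spacer16_1, spacer16_2 only 1 to 2 are there at a start; the rules pass over those that are not, and their reading is None.
Of spacer32_1, spacer32_2 only 1 to 2 are there at a start; the rules pass over those that are not, and their reading is None.
At some moment in a run one of spacer24_1, spacer24_2, spacer24_3, spacer24_4, spacer24_5, spacer24_6, pan may be knocked a few centimetres aside while the robot is not near it.
It also fails if it takes over 210 s, if anything falls off the work surface, if the arm or the gripper's body presses on something with over 40 N, if the wrist force passes 120 N, or if a joint passes its speed limit or range.

ROBOT

A 6-joint arm with a two-finger parallel gripper is mounted at the origin on the work surface. World frame = base frame: x ahead of the robot, y to its left, z up, the work surface at z = 0. Lengths are in m, angles in degrees, forces in N, time in s.
With the tool pointing down it reaches from about 0.25 to 0.725 m from the base axis. Payload 9.7 kg.
Tool frame: the origin (TCP) lies between the finger pads; the fingertips stand bot.tcp_to_tips ahead of it and the grasp point (between the pads) lies 2 mm behind it (bot.tcp_to_tips is the distance from the TCP to the fingertips, in m); z points along the fingers, y is the line along which they close (so a half turn about z gives the same grasp; the last joint's range is limited). The gripper opens to 85 mm and grips with 20 to 120 N. Pads are 22 mm wide; open, the fingers measure 114 mm over their backs; the gripper's body (76 mm by 85 mm) begins 54 mm behind the grasp point. The pads swing forward as they close: fully open they stand 13 mm farther back than shut.
Start: joints at [65.947, 4.979, 10.078, 95.1, 0, 90], TCP at [0.224, 0.502, 0.248] pointing down, gripper open.
Joint ranges: [-179.16, 179.16], [-48.56, 103.87], [-65.8, 70.77], [-126.05, 130.52], [-82.76, 87.17], [-180, 180]. Speed limits (degrees/s): [127.2, 127.2, 147.25, 180, 180, 180].

INTERFACE

Orientations are given as [roll, pitch, yaw] about the fixed x, y, z axes, in that order (R = Rz(yaw) Ry(pitch) Rx(roll)).
In Python, from workcell import sensors, camera, camera_params, bot gives the robot as it stands.
- The arm moves only by the tool apply_moves, never from a script. Its argument "motion" is a list of rows, each an object with "jaw": the opening, from -1 (shut) to 1 (fully open); "xyz": the shift along the tool's x, y, z in mm, a list of three; "twist": the turn about the tool's z in rad. A call has 1 to 5 rows; each row is the pose to reach, as a shift and turn from the pose commanded when the call began, along the tool's axes at that moment; what a row does not reach only later rows make up. A row lasts 1/8 s, in which the tool goes at most 62.5 mm and 10.7 degrees, less where a joint would pass 70% of its speed; a pose out of reach is approached as far as the arm can. A call with a gripper value outside its range is refused whole. The fingers move at their own pace and stop on an object; "grip_force" is the grip in N (left out, the last holds). Time passes only in rows, so rows that repeat a pose let the fingers close. It gives the time, the measured TCP pose, the force, the opening and the grip force at its end, in the units of the state.
- sensors.get_obs(): the state, without advancing time (a new reading comes with each control period).
- camera(name): name is "scene" or "top"; returns (picture, depth): 420x560x3 uint8, red, green, blue; 420x560 float32, m along the optical axis (not along the pixel's ray), 0 where there is no reading.
- camera_params(name): a dict with "mtx" (3x3 intrinsics, pixels), "k1" (the pictures are not rectified: a ray, as slopes to the right and down, at radius r is drawn at 1 + k1 r^2 times it, then the intrinsics apply), "rvec" (rotation vector, rad) and "tvec" (3), from world to camera coordinates, as OpenCV has them. Camera axes: x right, y down, z forward; pixel columns grow to the right and rows downward; lengths in m; the calibration is good to about 2 mm. A picture is of the moment at which its call begins. camera_params takes no time and is no camera call.
- bot.job_done(): hands the job in; it is judged then, once.
The state is a dict: "time": time; "q": joint angles; "qd": joint speeds; "joint_efforts": joint torques, N m; "ee_pos": TCP position; "tcp_rot": TCP orientation; "wrist_force": force on the tool from outside, world axes, zero at the start; "torque": the same for the moment, N m; "opening": finger opening in m; "grasp_force": force on a finger pad.
Only numpy, scipy, OpenCV 4.12 (cv2) and the standard library are available. Lean on these libraries where they do the work, as an engineer would, in place of code of your own. Each camera call takes 0.05 s, during which the arm holds its last target. There are 200 camera calls.

## Working session

There is one attempt and no reset: what is moved stays moved. The work goes in short steps, Python scripts to look and compute and a tool call to move; the robot and the scene stay as the last step left them, time stands still between calls to the robot, and variables do not carry over. Pictures are saved under pics/ and viewed, at most 14 in all, crops included, and the job is handed in when it is done.

Besides the shell and the picture viewer there is one more tool, called by a JSON object that holds its "name" and its "arguments", one argument or row to a line. apply_moves: Moves the arm, as the interface text tells. Its arguments: {"type":"object","properties":{"motion":{"type":"array","items":{"type":"object","properties":{"jaw":{"type":"number"},"xyz":{"type":"array","items":{"type":"number"}},"twist":{"type":"number"}}}},"grip_force":{"type":"number"}},"required":["motion"]}

```bash
ls; mkdir -p pics; cat > h.py <<'E'
import numpy as np, cv2
from workcell import sensors, camera, camera_params, bot
def cam(n):
    p=camera_params(n); R=cv2.Rodrigues(np.array(p['rvec'],float))[0]; return np.array(p['mtx'],float),p['k1'],R,np.array(p['tvec'],float).ravel()
def rays(n,uv):
    K,k1,R,t=cam(n); uv=np.atleast_2d(uv).astype(float)
    d=np.c_[(uv[:,0]-K[0,2])/K[0,0],(uv[:,1]-K[1,2])/K[1,1]]; u=d.copy()
    for _ in range(20): u=d/(1+k1*(u**2).sum(1,keepdims=True))
    return -R.T@t, np.c_[u,np.ones(len(u))], R
def plane(n,uv,z):
    c,u,R=rays(n,uv); w=u@R; return c+w*((z-c[2])/w[:,2])[:,None]
def depthpts(n,uv,d):
    c,u,R=rays(n,uv); return c+(u*np.asarray(d)[:,None])@R
def proj(n,P):
    K,k1,R,t=cam(n); q=np.atleast_2d(P)@R.T+t; u=q[:,:2]/q[:,2:]; u=u*(1+k1*(u**2).sum(1,keepdims=True)); return u*[K[0,0],K[1,1]]+[K[0,2],K[1,2]]
def save(n,f):
    im,d=camera(n); cv2.imwrite('pics/'+f,im[:,:,::-1]); np.savez('pics/'+f[:-4],im=im,d=d); return im,d
E
python3 - <<'E'
from h import *
for n in ('top','scene'):
    save(n,n+'0.png'); c,_,R=rays(n,[0,0]); print(n,c,R[2],cam(n)[0])
print(sensors.get_obs(),bot.tcp_to_tips)
E
```

```text
pics
top [ 0.35594019 -0.00552894  1.15223486] [ 0.17415487  0.00972233 -0.98467028] [[382.38883337   0.         275.75734846]
 [  0.         382.38883337 207.83171615]
 [  0.           0.           1.        ]]
scene [ 1.40232858 -0.58551719  0.76806358] [-0.69886839  0.48618981 -0.52459741] [[448.54989197   0.         271.24133435]
 [  0.         448.54989197 209.38243617]
 [  0.           0.           1.        ]]
{'time': 0.1, 'q': array([ 6.59481661e+01,  5.00706636e+00,  1.00388059e+01,  9.51012235e+01,
       -1.62423802e-04,  9.00000397e+01]), 'qd': array([ 0.02707732, -0.11446915,  0.0671384 ,  0.02402162, -0.07815348,
        0.07632968]), 'joint_efforts': array([-7.74027612e-04, -5.21562159e+01,  4.65654480e+01,  1.59992371e-02,
       -9.36408173e-05, -1.09318123e-06]), 'ee_pos': array([0.22407887, 0.50206463, 0.24766075]), 'tcp_rot': array([-1.79930516e+02,  1.62471805e-04,  1.55948127e+02]), 'wrist_force': array([ 0.66104066, -1.08477742, -0.32133948]), 'torque': array([-0.02189167,  0.02537555,  0.01657737]), 'grasp_force': 0.0, 'opening': 0.08578758014641176} 0.017
```

View pics/top0.png

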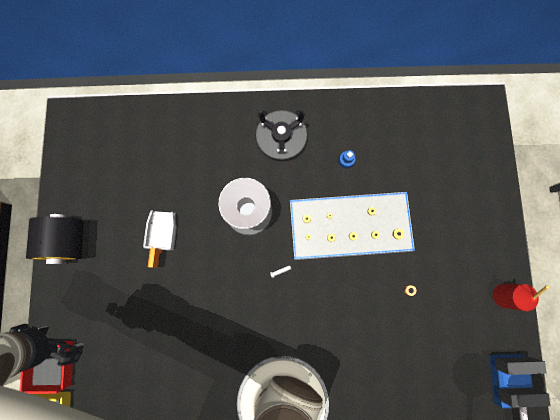

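View pics/scene0.png

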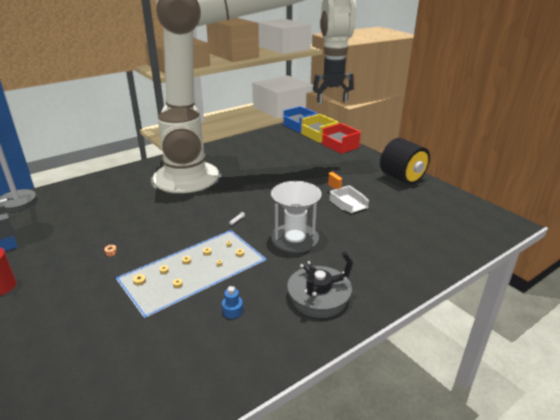

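The top view shows the funnel at (246,205) and the pan at (158,232), with its fin at (153,257). The brass spacers lie on the sheet around x 307–400, y 211–238. The pin is at (281,271), the washers at (411,290), the adaptor at (347,157) and the claw at (281,133). Next I'll measure them.

```bash
cat > m.py <<'E'
from h import *
def blobs(n,im,lo,hi,amin=4):
    hsv=cv2.cvtColor(im,cv2.COLOR_RGB2HSV); m=cv2.inRange(hsv,lo,hi)
    k,l,s,c=cv2.connectedComponentsWithStats(m); return [(c[i],s[i],l==i) for i in range(1,k) if s[i,4]>=amin]
def spacers(im,z=.014,n='top'):
    # brass ring incl. dark bore: filled outer contour
    hsv=cv2.cvtColor(im,cv2.COLOR_RGB2HSV); m=cv2.inRange(hsv,(12,90,60),(35,255,255))
    out=[]
    for c in cv2.findContours(m,cv2.RETR_EXTERNAL,cv2.CHAIN_APPROX_NONE)[0]:
        f=np.zeros(m.shape,np.uint8); cv2.drawContours(f,[c],-1,1,-1); a=f.sum()
        if a<4: continue
        v,u=np.nonzero(f); P=plane(n,[[u.mean(),v.mean()]],z)[0]
        out.append((P,u.mean(),v.mean(),int(a)))
    return out
def pan(im,d):
    o=blobs('top',im,(5,150,90),(20,255,255),30)
    r=[]
    for c,s,mk in o:
        if not (100<c[1]<330 ) : continue
        v,u=np.nonzero(mk&(d>0)); P=depthpts('top',np.c_[u,v],d[v,u]); r.append((c,s[4],P))
    return r
E
python3 - <<'E'
from m import *
T=np.load('pics/top0.npz');S=np.load('pics/scene0.npz')
for n,X in(('top',T),('scene',S)):
    for P,u,v,a in spacers(X['im'],.014,n):
        if .25<P[0]<.75 and abs(P[1])<.6: print(n,P.round(3)[:2],round(u,1),round(v,1),a, (depthpts(n,[[u,v]],[X['d'][int(round(v)),int(round(u))]])[0]).round(3))
for c,a,P in pan(T['im'],T['d']): print('orange',c.round(1),a,P.mean(0).round(3),P.min(0).round(3),P.max(0).round(3))
# pan metal by depth: points in region
for n,X in(('top',T),('scene',S)):
    v,u=np.nonzero(X['d']>0); P=depthpts(n,np.c_[u,v],X['d'][v,u])
    k=(abs(P[:,1]-.31)<.15)&(abs(P[:,0]-.36)<.2)&(P[:,2]>.006)&(P[:,2]<.09); Q=P[k]
    print(n,'pan pts',len(Q),Q.min(0).round(3),Q.max(0).round(3)); np.save('pics/pan_%s.npy'%n,np.c_[Q,u[k],v[k]])
    k=(P[:,2]>.145)&(P[:,2]<.17)&(P[:,0]>.2)&(P[:,0]<.6)&(abs(P[:,1])<.25); Q=P[k]
    if k.sum()>5:
        (cx,cy),r=cv2.minEnclosingCircle(Q[:,:2].astype(np.float32)); print(n,'rim',k.sum(),cx,cy,r,Q[:,2].max())
for nm,px in dict(claw=(281,133),adaptor=(347,157),washer=(411,291),pin=(281,271)).items():
    print(nm,depthpts('top',[px],[T['d'][px[1],px[0]]])[0].round(3))
im=T['im'][190:290,120:260]; cv2.imwrite('pics/c1.png',cv2.resize(im[:,:,::-1],None,fx=5,fy=5,interpolation=cv2.INTER_CUBIC))
E
```

```text
top [ 0.297 -0.369] 407.1 292.4 9 [ 0.297 -0.368  0.017]
top [ 0.299 -0.389] 413.6 291.5 17 [ 0.299 -0.386  0.021]
top [ 0.31  -0.369] 406.5 288.0 8 [ 0.31  -0.368  0.015]
top [0.392 0.366] 155.7 266.0 6 [0.391 0.357 0.042]
top [0.408 0.364] 156.6 260.8 16 [0.407 0.356 0.04 ]
top [0.435 0.36 ] 158.1 251.5 8 [0.433 0.352 0.04 ]
top [0.418 0.381] 150.9 257.3 107 [0.415 0.361 0.072]
top [ 0.467 -0.088] 308.1 236.8 16 [ 0.467 -0.088  0.015]
top [ 0.463 -0.157] 331.2 237.6 47 [ 0.462 -0.157  0.017]
top [ 0.466 -0.221] 352.5 236.0 44 [ 0.465 -0.22   0.015]
top [ 0.468 -0.288] 375.1 234.4 47 [ 0.469 -0.289  0.012]
top [ 0.469 -0.356] 397.9 233.6 86 [ 0.469 -0.355  0.018]
top [ 0.52  -0.086] 306.7 219.0 41 [ 0.521 -0.087  0.011]
top [ 0.528 -0.154] 329.2 215.8 20 [ 0.528 -0.155  0.013]
top [ 0.54  -0.282] 371.5 210.9 50 [ 0.54  -0.282  0.014]
scene [ 0.55  -0.285] 177.2 283.1 61 [ 0.548 -0.284  0.012]
scene [ 0.479 -0.359] 138.9 279.3 96 [ 0.479 -0.359  0.014]
scene [ 0.479 -0.291] 163.7 269.4 53 [ 0.476 -0.29   0.012]
scene [ 0.539 -0.158] 219.0 262.5 24 [ 0.538 -0.157  0.013]
scene [ 0.476
[... 235 characters left out ...]
0.479 -0.093] 228.5 243.6 19 [ 0.478 -0.092  0.013]
scene [0.363 0.414] 334.4 179.6 191 [0.421 0.359 0.056]
orange [154.5 257.6] 133 [0.416 0.36  0.045] [ 0.388  0.35  -0.002] [0.444 0.395 0.075]
orange [539.  292.9] 42 [ 0.293 -0.657  0.162] [ 0.277 -0.672  0.129] [ 0.309 -0.652  0.191]
top pan pts 953 [0.165 0.161 0.006] [0.558 0.459 0.077]
top rim 472 0.5503118634223938 0.08991866558790207 0.06901554018259048 0.1591790594680772
scene pan pts 672 [0.389 0.309 0.006] [0.56  0.402 0.072]
scene rim 277 0.5510692596435547 0.09045327454805374 0.07046155631542206 0.1563743914218052
claw [ 0.773 -0.016  0.07 ]
adaptor [ 0.696 -0.21   0.061]
washer [ 0.301 -0.379  0.019]
pin [ 0.368 -0.005  0.017]
```

View pics/c1.png

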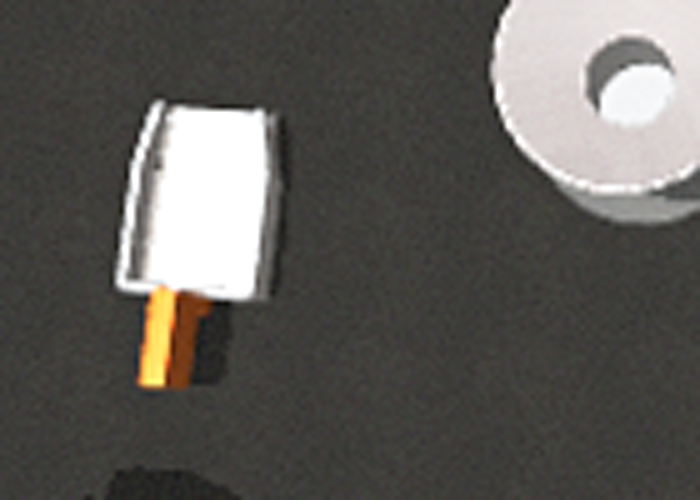

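The crop shows the pan with its spout toward the top (lip middle at about px (163,211)) and its fin toward the bottom. The fin's top strip runs from px (149,267) to (152.5,248). Next come the pan axis and refined spacer centres.

```bash
python3 - <<'E'
from m import *
T=np.load('pics/top0.npz');S=np.load('pics/scene0.npz')
im=T['im']; hsv=cv2.cvtColor(im,cv2.COLOR_RGB2HSV)
m=cv2.inRange(hsv,(12,150,190),(35,255,255)); m[:,:140]=0;m[:,165:]=0;m[:245]=0;m[275:]=0
v,u=np.nonzero(m); L=plane('top',np.c_[u,v],.07)[:,:2]; e=np.linalg.svd(L-L.mean(0))[2][0]; print('fin top',L.mean(0),np.degrees(np.arctan2(e[1],e[0])),np.ptp((L-L.mean(0))@e))
print('lip mid',plane('top',[[163.5,211.5]],.013)[0], 'corners z.034',plane('top',[[144.5,248],[173,249.5]],.034).round(3))
Q=np.load('pics/pan_scene.npy'); Q=Q[(Q[:,0]<.6)]
o=Q[Q[:,2]>.045]; print('scene fin pts',len(o),o[:,:3].mean(0),o[:,:3].min(0),o[:,:3].max(0))
b=Q[Q[:,2]<.04]; r=cv2.minAreaRect((b[:,:2]*1000).astype(np.float32)); print('scene pan rect',r)
Q=np.load('pics/pan_top.npy');Q=Q[(Q[:,0]>.3)&(Q[:,1]>.25)]
b=Q[(Q[:,2]<.04)]; r=cv2.minAreaRect((b[:,:2]*1000).astype(np.float32)); print('top pan rect',r)
o=Q[Q[:,2]>.055]; print('top fin pts',len(o),o[:,:3].mean(0))
for n,X in(('top',T),('scene',S)):
  for P,uu,vv,a in spacers(X['im'],.014,n):
    if not(.45<P[0]<.6 and P[1]<0): continue
    yy,xx=np.mgrid[int(vv)-8:int(vv)+9,int(uu)-8:int(uu)+9]; xx=xx.ravel();yy=yy.ravel()
    G=depthpts(n,np.c_[xx,yy],X['d'][yy,xx]); k=(G[:,2]>.009)&(G[:,2]<.03); G=G[k]; print(n,a,G.mean(0).round(3),np.median(G[:,2]).round(4),np.ptp(G,0).round(3))
E
```

```text
fin top [0.41797602 0.36184266] 172.22936187744426 0.05161426680010486
lip mid [0.55581103 0.34711328 0.013     ] corners z.034 [[0.445 0.394 0.034]
 [0.438 0.31  0.034]]
scene fin pts 113 [0.42480927 0.35861159 0.0598849 ] [0.3888931  0.35085231 0.04540282] [0.45010207 0.37213188 0.07177956]
scene pan rect ((478.17047119140625, 356.0825500488281), (86.23226165771484, 168.50790405273438), 83.70661163330078)
top pan rect ((430.60089111328125, 354.7207946777344), (255.5008087158203, 208.68751525878906), 0.03396596387028694)
top fin pts 129 [0.41664584 0.35836607 0.06864397]
top 16 [ 0.469 -0.088  0.014] 0.0133 [0.012 0.013 0.007]
top 47 [ 0.464 -0.155  0.015] 0.0149 [0.023 0.021 0.011]
top 44 [ 0.467 -0.221  0.014] 0.0141 [0.021 0.022 0.009]
top 47 [ 0.469 -0.289  0.014] 0.0136 [0.018 0.022 0.007]
top 86 [ 0.47  -0.357  0.015] 0.0148 [0.03  0.03  0.009]
top 41 [ 0.523 -0.085  0.015] 0.0149 [0.021 0.022 0.011]
top 20 [ 0.531 -0.153  0.014] 0.0141 [0.024 0.022 0.009]
top 50 [ 0.541 -0.282  0.015] 0.0146 [0.022 0.022 0.009]
scene 61 [ 0.545 -0.283  0.013] 0.0132 [0.024 0.023 0.007]
scene 96 [ 0.474 -0.358  0.013] 0.0134 [0.034 0.032 0.007]
scene 53 [ 0.474 -0.29   0.013] 0.0133 [0.026 0.023 0.007]
scene 24 [ 0.535 -0.155  0.012] 0.012 [0.015 0.016 0.007]
scene 47 [ 0.471 -0.222  0.013] 0.0128 [0.031 0.024 0.007]
scene 46 [ 0.527 -0.086  0.013] 0.0133 [0.061 0.021 0.008]
scene 46 [ 0.469 -0.158  0.013] 0.0132 [0.025 0.023 0.007]
scene 19 [ 0.478 -0.089  0.013] 0.013 [0.059 0.016 0.008]
```

{"name": "apply_moves", "arguments": {
  "motion": [
    {"jaw": 0.06,"xyz": [-490,-503,0],"twist": 1.151},
    {"jaw": 0.06,"xyz": [-490,-503,0],"twist": 1.151},
    {"jaw": 0.06,"xyz": [-490,-503,0],"twist": 1.151},
    {"jaw": 0.06,"xyz": [-490,-503,0],"twist": 1.151},
    {"jaw": 0.06,"xyz": [-490,-503,0],"twist": 1.151}
  ],
  "grip_force": 40
}}

```text
time: 0.72
ee_pos: [0.3322, 0.2071, 0.2481]
tcp_rot: [180.0, 0.0, 101.9]
wrist_force: [0.9, 0.9, 0.1]
opening: 0.0452
grasp_force: 0.0
```

{"name": "apply_moves", "arguments": {
  "motion": [
    {"jaw": 0.06,"xyz": [-384,56,120],"twist": 0.209},
    {"jaw": 0.06,"xyz": [-384,56,120],"twist": 0.209},
    {"jaw": 0.06,"xyz": [-384,56,120],"twist": 0.209},
    {"jaw": 0.06,"xyz": [-384,56,120],"twist": 0.209},
    {"jaw": 0.06,"xyz": [-384,56,120],"twist": 0.209}
  ]
}}

```text
time: 1.35
ee_pos: [0.4369, -0.0727, 0.1553]
tcp_rot: [180.0, -0.0, 90.2]
wrist_force: [0.9, 0.5, -0.1]
opening: 0.0451
grasp_force: 0.0
```

```bash
cat > g.py <<'E'
import sys
from m import *
def go(x,y,z,yaw=None):
    o=sensors.get_obs(); p=o['ee_pos']; a=np.radians(o['tcp_rot'][2]); d=np.array([x,y,z])-p
    print('shift',np.round([d[0]*np.cos(a)+d[1]*np.sin(a), d[0]*np.sin(a)-d[1]*np.cos(a), -d[2]],4)*1000,'twist',None if yaw is None else round(float(a-np.radians(yaw)),4), 'n', round(np.linalg.norm(d)/.0625,1))
if __name__=='__main__': go(*map(float,sys.argv[1:]))
E
python3 g.py .466 -.157 .04 90
```

```text
shift [-84.4  28.7 115.3] twist 0.0041 n 2.3
```

{"name": "apply_moves", "arguments": {
  "motion": [
    {"jaw": 0.06,"xyz": [-84,29,60],"twist": 0.004},
    {"jaw": 0.06,"xyz": [-84,29,60],"twist": 0.004},
    {"jaw": 0.06,"xyz": [-84,29,105],"twist": 0.004},
    {"jaw": 0.06,"xyz": [-84,29,105],"twist": 0.004}
  ]
}}

```text
time: 1.85
ee_pos: [0.4637, -0.1541, 0.0477]
tcp_rot: [-179.6, -0.1, 90.0]
wrist_force: [-0.2, 1.5, 0.1]
opening: 0.0451
grasp_force: 0.0
```

```bash
python3 - <<'E'
from g import *
o=sensors.get_obs(); print(o['ee_pos'],o['tcp_rot'])
go(.466,-.157,.018,90)
im,d=save('scene','s1.png'); 
u=proj('scene',[o['ee_pos']])[0].astype(int); print(u)
c=im[u[1]-60:u[1]+60,u[0]-80:u[0]+80]; cv2.imwrite('pics/s1c.png',cv2.resize(c[:,:,::-1],None,fx=5,fy=5,interpolation=cv2.INTER_CUBIC))
E
```

```text
[ 0.46368249 -0.1540819   0.04772486] [-1.79627293e+02 -1.25289398e-01  8.99794221e+01]
shift [-2.9  2.3 29.7] twist -0.0004 n 0.5
[205 238]
```

View pics/s1c.png

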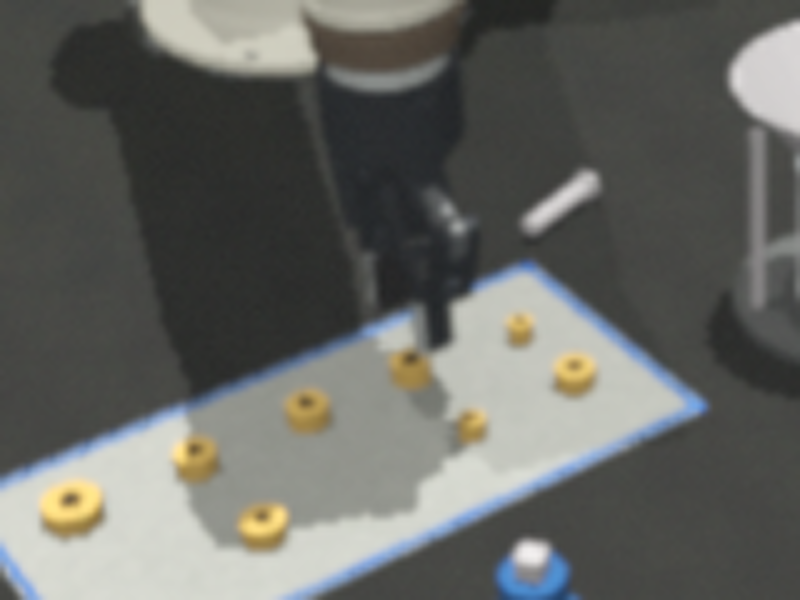

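The fingers straddle spacer A (crop px ~(410,368)), one on the near side and one on the far side in x. I'll descend and grip.

{"name": "apply_moves", "arguments": {
  "motion": [
    {"jaw": 0.06,"xyz": [0,1,30],"twist": 0},
    {"jaw": 0.06,"xyz": [0,1,30],"twist": 0},
    {"jaw": -1,"xyz": [0,1,30],"twist": 0},
    {"jaw": -1,"xyz": [0,1,30],"twist": 0},
    {"jaw": -1,"xyz": [0,1,30],"twist": 0}
  ]
}}

```text
time: 2.52
ee_pos: [0.4681, -0.1546, 0.0233]
tcp_rot: [179.8, 0.0, 90.0]
wrist_force: [-2.0, 1.1, 5.3]
opening: 0.0219
grasp_force: 38.9
```

{"name": "apply_moves", "arguments": {
  "motion": [
    {"jaw": -1,"xyz": [0,0,-40],"twist": 0},
    {"jaw": -1,"xyz": [0,0,-100],"twist": 0},
    {"jaw": -1,"xyz": [0,0,-100],"twist": 0}
  ]
}}

```text
time: 2.9
ee_pos: [0.4697, -0.1552, 0.1273]
tcp_rot: [179.5, 0.2, 90.0]
wrist_force: [0.4, 0.2, -1.2]
opening: 0.0215
grasp_force: 39.3
```

```bash
python3 g.py .492 .335 .12 83.5; python3 - <<'E'
from m import *
im,d=save('scene','s2.png')
for P,u,v,a in spacers(im,.014,'scene'): print(round(u),round(v),a,P.round(3)[:2]) if P[1]<0.1 and P[0]>0 else 0
E
```

```text
shift [490.2  22.6   7.3] twist 0.1141 n 7.9
177 283 68 [ 0.549 -0.285]
139 279 96 [ 0.479 -0.359]
164 270 58 [ 0.479 -0.291]
219 263 24 [ 0.539 -0.158]
186 260 60 [ 0.476 -0.224]
239 252 49 [ 0.532 -0.089]
110 248 87 [ 0.302 -0.377]
228 244 20 [ 0.478 -0.093]
202 222 34 [ 0.333 -0.102]
```

{"name": "apply_moves", "arguments": {
  "motion": [
    {"jaw": -1,"xyz": [60,-20,-70],"twist": 0},
    {"jaw": -1,"xyz": [310,-20,-75],"twist": 0.057},
    {"jaw": -1,"xyz": [310,-20,-75],"twist": 0.114},
    {"jaw": -1,"xyz": [310,-20,-75],"twist": 0.114},
    {"jaw": -1,"xyz": [310,-20,-75],"twist": 0.114}
  ]
}}

```text
time: 3.58
ee_pos: [0.4468, 0.1357, 0.1935]
tcp_rot: [-180.0, 0.0, 83.5]
wrist_force: [1.7, 0.7, -0.2]
opening: 0.0217
grasp_force: 39.3
```

```bash
python3 g.py .4895 .334 .10 83.5
```

```text
shift [201.9  19.9  93.5] twist -0.0001 n 3.6
```

{"name": "apply_moves", "arguments": {
  "motion": [
    {"jaw": -1,"xyz": [60,10,0],"twist": 0},
    {"jaw": -1,"xyz": [200,20,93],"twist": 0},
    {"jaw": -1,"xyz": [200,20,93],"twist": 0},
    {"jaw": -1,"xyz": [200,20,93],"twist": 0},
    {"jaw": -1,"xyz": [200,20,93],"twist": 0}
  ]
}}

```text
time: 4.2
ee_pos: [0.4885, 0.3315, 0.097]
tcp_rot: [-179.8, 0.2, 83.7]
wrist_force: [0.3, -0.7, 0.2]
opening: 0.0212
grasp_force: 39.4
```

```bash
python3 g.py .4895 .334 .04 83.5;  python3 - <<'E'
from g import *
o=sensors.get_obs()
im,d=save('scene','s3.png'); u=[353,190]
c=im[u[1]-60:u[1]+60,u[0]-80:u[0]+80]; cv2.imwrite('pics/s3c.png',cv2.resize(c[:,:,::-1],None,fx=5,fy=5,interpolation=cv2.INTER_CUBIC))
E
```

```text
shift [ 2.6  0.7 57. ] twist 0.0028 n 0.9
```

View pics/s3c.png

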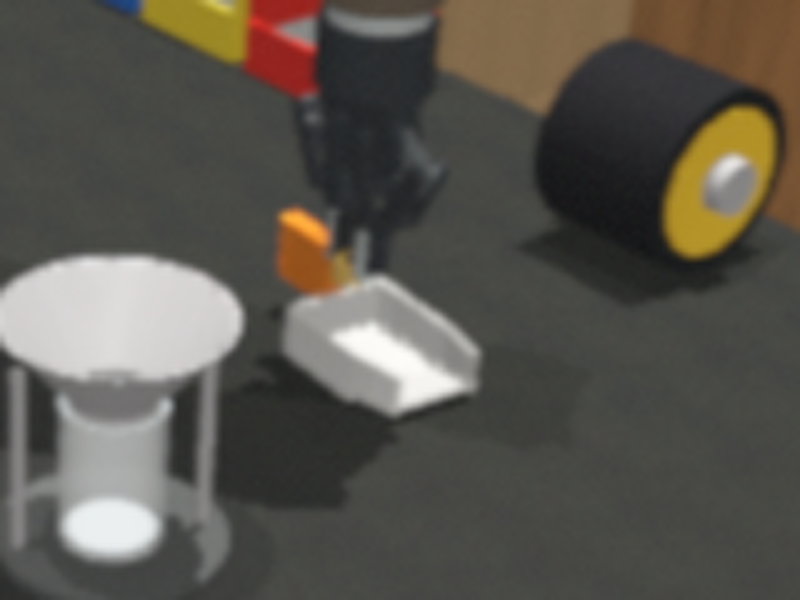

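The spacer (crop px ~(343,268)) is held above the back half of the pan, with the fingers clear of the fin. I'll lower it and release.

{"name": "apply_moves", "arguments": {
  "motion": [
    {"jaw": -1,"xyz": [1,0,56],"twist": 0},
    {"jaw": -1,"xyz": [1,0,56],"twist": 0},
    {"jaw": -0.15,"xyz": [1,0,56],"twist": 0},
    {"jaw": -0.15,"xyz": [1,0,56],"twist": 0},
    {"jaw": -0.15,"xyz": [1,0,-10],"twist": 0}
  ]
}}

```text
time: 4.88
ee_pos: [0.4885, 0.3298, 0.105]
tcp_rot: [-179.7, 0.2, 83.5]
wrist_force: [0.8, 0.7, 0.7]
opening: 0.0365
grasp_force: 0.0
```

```bash
python3 g.py .45 .03 .20 90; python3 g.py .470 -.2245 .1 90
```

```text
shift [-302.2   -4.2  -95. ] twist -0.1138 n 5.1
shift [-552.8   44.6    5. ] twist -0.1138 n 8.9
```

{"name": "apply_moves", "arguments": {
  "motion": [
    {"jaw": 0.06,"xyz": [-30,-5,-55],"twist": -0.114},
    {"jaw": 0.06,"xyz": [-310,-5,-90],"twist": -0.114},
    {"jaw": 0.06,"xyz": [-310,-5,-90],"twist": -0.114},
    {"jaw": 0.06,"xyz": [-310,-5,-90],"twist": -0.114},
    {"jaw": 0.06,"xyz": [-310,-5,-90],"twist": -0.114}
  ]
}}

```text
time: 5.5
ee_pos: [0.4535, 0.0539, 0.1954]
tcp_rot: [179.8, -0.0, 90.0]
wrist_force: [1.3, -0.2, -0.0]
opening: 0.0454
grasp_force: 0.0
```

```bash
python3 g.py .470 -.2245 .06 90;  python3 - <<'E'
from g import *
for n in('top','scene'):
  im,d=save(n,n+'4.png')
  print(n,[(P.round(3)[:2].tolist(),a) for P,u,v,a in spacers(im,.014,n) if .3<P[0]<.65 and abs(P[1])<.45])
E
```

```text
shift [-278.4   16.3  135.4] twist 0.0008 n 5.0
top [([0.303, -0.38], 94), ([0.418, 0.376], 166), ([0.468, -0.088], 26), ([0.466, -0.221], 51), ([0.468, -0.289], 54), ([0.49, 0.329], 35), ([0.469, -0.357], 94), ([0.522, -0.086], 53), ([0.53, -0.154], 23), ([0.541, -0.283], 53)]
scene [([0.55, -0.285], 61), ([0.479, -0.359], 96), ([0.479, -0.291], 53), ([0.539, -0.158], 22), ([0.477, -0.225], 46), ([0.533, -0.089], 52), ([0.303, -0.377], 90), ([0.478, -0.092], 21), ([0.366, 0.413], 182)]
```

{"name": "apply_moves", "arguments": {
  "motion": [
    {"jaw": 0.06,"xyz": [-277,16,100],"twist": 0},
    {"jaw": 0.06,"xyz": [-277,16,100],"twist": 0},
    {"jaw": 0.06,"xyz": [-277,16,100],"twist": 0},
    {"jaw": 0.06,"xyz": [-277,16,100],"twist": 0},
    {"jaw": 0.06,"xyz": [-277,16,130],"twist": 0}
  ]
}}

```text
time: 6.22
ee_pos: [0.4717, -0.2241, 0.0654]
tcp_rot: [179.7, 0.2, 90.0]
wrist_force: [1.3, 1.1, -0.2]
opening: 0.0455
grasp_force: 0.0
```

```bash
python3 g.py .470 -.2245 .018 90
```

```text
shift [-0.4 -1.7 47.4] twist -0.0006 n 0.8
```

{"name": "apply_moves", "arguments": {
  "motion": [
    {"jaw": 0.06,"xyz": [0,-1,44],"twist": 0},
    {"jaw": 0.06,"xyz": [0,-1,44],"twist": 0},
    {"jaw": -1,"xyz": [0,-1,44],"twist": 0},
    {"jaw": -1,"xyz": [0,-1,44],"twist": 0},
    {"jaw": -1,"xyz": [0,-1,44],"twist": 0}
  ]
}}

```text
time: 6.85
ee_pos: [0.4698, -0.2211, 0.0209]
tcp_rot: [179.9, 0.0, 90.1]
wrist_force: [-1.4, 1.9, 6.7]
opening: 0.0216
grasp_force: 39.3
```

{"name": "apply_moves", "arguments": {
  "motion": [
    {"jaw": -1,"xyz": [0,0,-50],"twist": 0},
    {"jaw": -1,"xyz": [40,-20,-100],"twist": 0.0},
    {"jaw": -1,"xyz": [240,-20,-180],"twist": 0.114},
    {"jaw": -1,"xyz": [240,-20,-180],"twist": 0.114},
    {"jaw": -1,"xyz": [240,-20,-180],"twist": 0.114}
  ]
}}

```text
time: 7.48
ee_pos: [0.4487, -0.0087, 0.1889]
tcp_rot: [179.9, -0.0, 83.5]
wrist_force: [0.6, -0.7, 0.7]
opening: 0.0219
grasp_force: 39.3
```

```bash
python3 g.py .45 .24 .20 83.5;python3 g.py .494 .370 .10 83.5
```

```text
shift [247.3 -26.9 -11.1] twist -0.0001 n 4.0
shift [381.4   2.1  88.9] twist -0.0001 n 6.3
```

{"name": "apply_moves", "arguments": {
  "motion": [
    {"jaw": -1,"xyz": [60,-4,-10],"twist": 0},
    {"jaw": -1,"xyz": [120,-8,-10],"twist": 0},
    {"jaw": -1,"xyz": [180,-12,-10],"twist": 0},
    {"jaw": -1,"xyz": [240,-14,-10],"twist": 0},
    {"jaw": -1,"xyz": [300,-8,-10],"twist": 0}
  ]
}}

```text
time: 8.1
ee_pos: [0.4745, 0.2909, 0.1983]
tcp_rot: [179.9, -0.1, 83.6]
wrist_force: [1.7, -1.4, -0.1]
opening: 0.0222
grasp_force: 39.3
```

```bash
python3 g.py .494 .370 .042 83.5
```

```text
shift [ 80.8  10.5 156.3] twist 0.0012 n 2.8
```

{"name": "apply_moves", "arguments": {
  "motion": [
    {"jaw": -1,"xyz": [60,8,10],"twist": 0},
    {"jaw": -1,"xyz": [78,10,70],"twist": 0},
    {"jaw": -1,"xyz": [78,10,115],"twist": 0},
    {"jaw": -1,"xyz": [78,10,156],"twist": 0},
    {"jaw": -1,"xyz": [78,10,156],"twist": 0}
  ]
}}

```text
time: 8.72
ee_pos: [0.4919, 0.3639, 0.0384]
tcp_rot: [-179.8, 0.2, 83.5]
wrist_force: [-0.0, 0.1, 0.2]
opening: 0.0216
grasp_force: 39.4
```

{"name": "apply_moves", "arguments": {
  "motion": [
    {"jaw": -0.15,"xyz": [0,0,0],"twist": 0},
    {"jaw": -0.15,"xyz": [0,0,0],"twist": 0},
    {"jaw": -0.15,"xyz": [0,0,-60],"twist": 0},
    {"jaw": 0.06,"xyz": [-30,-10,-110],"twist": 0},
    {"jaw": 0.06,"xyz": [-70,-30,-150],"twist": 0}
  ]
}}

```text
time: 9.35
ee_pos: [0.4564, 0.2984, 0.1949]
tcp_rot: [179.8, -0.1, 83.5]
wrist_force: [0.3, -0.8, 1.2]
opening: 0.0452
grasp_force: 0.0
```

```bash
python3 g.py .45 .03 .20 90; python3 - <<'E'
from g import *
for n in('top','scene'):
  im,d=save(n,n+'5.png')
  print(n,[(P.round(3)[:2].tolist(),a) for P,u,v,a in spacers(im,.014,n) if .3<P[0]<.65 and abs(P[1])<.45])
E
```

```text
shift [-267.4   23.9   -5.1] twist -0.1131 n 4.3
top [([0.303, -0.379], 94), ([0.399, 0.37], 29), ([0.468, -0.088], 25), ([0.468, -0.289], 53), ([0.49, 0.329], 35), ([0.492, 0.354], 11), ([0.469, -0.357], 93), ([0.522, -0.086], 51), ([0.53, -0.154], 23), ([0.54, -0.282], 52)]
scene [([0.55, -0.285], 61), ([0.479, -0.359], 96), ([0.479, -0.291], 53), ([0.539, -0.158], 24), ([0.532, -0.089], 46), ([0.302, -0.377], 90), ([0.478, -0.093], 18), ([0.5, 0.362], 28), ([0.366, 0.413], 185)]
```

{"name": "apply_moves", "arguments": {
  "motion": [
    {"jaw": 0.06,"xyz": [-310,28,-5],"twist": -0.114},
    {"jaw": 0.06,"xyz": [-310,28,-5],"twist": -0.114},
    {"jaw": 0.06,"xyz": [-310,28,-5],"twist": -0.114},
    {"jaw": 0.06,"xyz": [-310,28,-5],"twist": -0.114},
    {"jaw": 0.06,"xyz": [-310,28,-5],"twist": -0.114}
  ]
}}

```text
time: 10.07
ee_pos: [0.4488, -0.0145, 0.1973]
tcp_rot: [179.8, 0.0, 90.0]
wrist_force: [1.3, 0.6, -0.3]
opening: 0.0453
grasp_force: 0.0
```

```bash
python3 g.py .470 -.2905 .064 90
```

```text
shift [-276.    21.   133.3] twist 0.0007 n 4.9
```

{"name": "apply_moves", "arguments": {
  "motion": [
    {"jaw": 0.06,"xyz": [-274,20,100],"twist": 0},
    {"jaw": 0.06,"xyz": [-274,20,100],"twist": 0},
    {"jaw": 0.06,"xyz": [-274,20,100],"twist": 0},
    {"jaw": 0.06,"xyz": [-274,20,100],"twist": 0},
    {"jaw": 0.06,"xyz": [-274,20,131],"twist": 0}
  ]
}}

```text
time: 10.7
ee_pos: [0.4703, -0.2901, 0.0667]
tcp_rot: [179.7, 0.2, 89.9]
wrist_force: [1.2, 0.4, -0.4]
opening: 0.0452
grasp_force: 0.0
```

```bash
python3 g.py .470 -.2905 .018 90
```

```text
shift [-0.4 -0.3 48.7] twist -0.0011 n 0.8
```

Next I'll grip, lift and carry to pan slot (x=12, y=-18), around (.499,.333).

{"name": "apply_moves", "arguments": {
  "motion": [
    {"jaw": 0.06,"xyz": [0,0,46],"twist": 0},
    {"jaw": 0.06,"xyz": [0,0,46],"twist": 0},
    {"jaw": -1,"xyz": [0,0,46],"twist": 0},
    {"jaw": -1,"xyz": [0,0,46],"twist": 0},
    {"jaw": -1,"xyz": [0,0,46],"twist": 0}
  ]
}}

```text
time: 11.32
ee_pos: [0.4695, -0.2867, 0.0201]
tcp_rot: [179.9, 0.1, 90.0]
wrist_force: [-0.5, 0.0, 5.1]
opening: 0.022
grasp_force: 39.4
```

{"name": "apply_moves", "arguments": {
  "motion": [
    {"jaw": -1,"xyz": [0,0,-50],"twist": 0},
    {"jaw": -1,"xyz": [40,-20,-100],"twist": 0.0},
    {"jaw": -1,"xyz": [240,-20,-180],"twist": 0.114},
    {"jaw": -1,"xyz": [240,-20,-180],"twist": 0.114},
    {"jaw": -1,"xyz": [240,-20,-180],"twist": 0.114}
  ]
}}

```text
time: 11.95
ee_pos: [0.4486, -0.0742, 0.1881]
tcp_rot: [179.9, -0.0, 83.5]
wrist_force: [1.5, 0.6, -0.3]
opening: 0.0219
grasp_force: 39.4
```

```bash
python3 g.py .45 .20 .20 83.5;python3 g.py .499 .335 .042 83.5
```

```text
shift [272.6 -29.8 -11.9] twist -0.0005 n 4.4
shift [412.3   3.6 146.1] twist -0.0005 n 7.0
```

{"name": "apply_moves", "arguments": {
  "motion": [
    {"jaw": -1,"xyz": [60,-6,-10],"twist": 0},
    {"jaw": -1,"xyz": [120,-12,-10],"twist": 0},
    {"jaw": -1,"xyz": [180,-18,-10],"twist": 0},
    {"jaw": -1,"xyz": [240,-22,-10],"twist": 0},
    {"jaw": -1,"xyz": [300,-20,-10],"twist": 0}
  ]
}}

```text
time: 12.58
ee_pos: [0.4626, 0.2266, 0.1975]
tcp_rot: [180.0, -0.0, 83.5]
wrist_force: [1.7, -0.8, -0.3]
opening: 0.022
grasp_force: 39.4
```

```bash
python3 g.py .499 .335 .042 83.5
cat > chk.py <<'E'
from g import *
import time
k=str(len(__import__('os').listdir('pics')))
for n in('top','scene'):
  im,d=save(n,n+'_'+k+'.png')
  print(n,[(P.round(3)[:2].tolist(),a) for P,u,v,a in spacers(im,.014,n) if .3<P[0]<.65 and abs(P[1])<.45])
# pan: scene points region & orange
S=np.load('pics/scene_'+k+'.npz'); v,u=np.nonzero(S['d']>0); P=depthpts('scene',np.c_[u,v],S['d'][v,u])
q=P[(P[:,0]>.36)&(P[:,0]<.62)&(P[:,1]>.25)&(P[:,1]<.45)&(P[:,2]>.006)&(P[:,2]<.04)]
print('pan rect',cv2.minAreaRect((q[:,:2]*1000).astype(np.float32)))
E
python3 chk.py
```

```text
shift [111.8  24.  155.5] twist 0.0007 n 3.1
top [([0.303, -0.379], 92), ([0.468, -0.088], 25), ([0.479, 0.258], 37), ([0.469, -0.357], 93), ([0.522, -0.086], 51), ([0.529, -0.154], 24), ([0.541, -0.282], 54)]
scene [([0.55, -0.285], 61), ([0.479, -0.359], 96), ([0.539, -0.158], 22), ([0.532, -0.089], 46), ([0.302, -0.377], 86), ([0.479, -0.093], 19), ([0.5, 0.362], 27), ([0.367, 0.412], 183)]
pan rect ((476.8486328125, 353.4503173828125), (84.08932495117188, 172.35983276367188), 79.99134063720703)
```

{"name": "apply_moves", "arguments": {
  "motion": [
    {"jaw": -1,"xyz": [60,12,0],"twist": 0},
    {"jaw": -1,"xyz": [108,23,50],"twist": 0},
    {"jaw": -1,"xyz": [108,23,110],"twist": 0},
    {"jaw": -1,"xyz": [108,23,153],"twist": 0},
    {"jaw": -1,"xyz": [108,23,153],"twist": 0}
  ]
}}

```text
time: 13.3
ee_pos: [0.496, 0.3274, 0.0404]
tcp_rot: [-179.7, 0.3, 83.5]
wrist_force: [-0.4, 0.7, -0.6]
opening: 0.0218
grasp_force: 39.4
```

{"name": "apply_moves", "arguments": {
  "motion": [
    {"jaw": -0.15,"xyz": [0,0,0],"twist": 0},
    {"jaw": -0.15,"xyz": [0,0,0],"twist": 0},
    {"jaw": -0.15,"xyz": [0,0,-60],"twist": 0},
    {"jaw": 0.06,"xyz": [-30,-10,-110],"twist": 0},
    {"jaw": 0.06,"xyz": [-70,-30,-150],"twist": 0}
  ]
}}

```text
time: 13.92
ee_pos: [0.4608, 0.2627, 0.1981]
tcp_rot: [179.8, -0.1, 83.5]
wrist_force: [-0.2, 0.4, 0.3]
opening: 0.0451
grasp_force: 0.0
```

```bash
python3 g.py .45 0 .20 90; python3 chk.py
```

```text
shift [-262.2   18.9   -1.9] twist -0.113 n 4.2
top [([0.303, -0.38], 93), ([0.468, -0.088], 25), ([0.469, -0.357], 94), ([0.522, -0.086], 51), ([0.53, -0.154], 23), ([0.541, -0.282], 53)]
scene [([0.55, -0.285], 61), ([0.479, -0.359], 96), ([0.539, -0.158], 23), ([0.532, -0.089], 46), ([0.303, -0.377], 92), ([0.479, -0.093], 19), ([0.5, 0.362], 28), ([0.46, 0.346], 4), ([0.366, 0.413], 177)]
pan rect ((475.765625, 353.3226013183594), (85.6937026977539, 172.84474182128906), 80.89298248291016)
```

{"name": "apply_moves", "arguments": {
  "motion": [
    {"jaw": -0.08,"xyz": [-310,25,-2],"twist": -0.114},
    {"jaw": -0.08,"xyz": [-310,25,-2],"twist": -0.114},
    {"jaw": -0.08,"xyz": [-310,25,-2],"twist": -0.114},
    {"jaw": -0.08,"xyz": [-310,25,-2],"twist": -0.114},
    {"jaw": -0.08,"xyz": [-310,25,-2],"twist": -0.114}
  ]
}}

```text
time: 14.65
ee_pos: [0.4502, -0.0499, 0.1974]
tcp_rot: [179.8, 0.0, 90.0]
wrist_force: [0.5, -0.8, 0.1]
opening: 0.0392
grasp_force: 0.0
```

```bash
python3 g.py .525 -.0875 .064 90
```

```text
shift [-37.7  74.7 133.4] twist 0.0006 n 2.5
```

{"name": "apply_moves", "arguments": {
  "motion": [
    {"jaw": -0.08,"xyz": [-36,74,60],"twist": 0},
    {"jaw": -0.08,"xyz": [-36,74,60],"twist": 0},
    {"jaw": -0.08,"xyz": [-36,74,100],"twist": 0},
    {"jaw": -0.08,"xyz": [-36,74,131],"twist": 0},
    {"jaw": -0.08,"xyz": [-36,74,131],"twist": 0}
  ]
}}

```text
time: 15.28
ee_pos: [0.5233, -0.0838, 0.0637]
tcp_rot: [-179.8, -0.0, 90.0]
wrist_force: [-1.0, -0.4, 0.5]
opening: 0.0391
grasp_force: 0.0
```

```bash
python3 g.py .525 -.0875 .018 90
```

```text
shift [-3.7  1.7 45.7] twist 0.0003 n 0.7
```

{"name": "apply_moves", "arguments": {
  "motion": [
    {"jaw": -0.08,"xyz": [-2,1,44],"twist": 0},
    {"jaw": -0.08,"xyz": [-2,1,44],"twist": 0},
    {"jaw": -1,"xyz": [-2,1,44],"twist": 0},
    {"jaw": -1,"xyz": [-2,1,44],"twist": 0},
    {"jaw": -1,"xyz": [-2,1,44],"twist": 0}
  ]
}}

```text
time: 15.9
ee_pos: [0.5265, -0.086, 0.0236]
tcp_rot: [179.8, 0.0, 90.0]
wrist_force: [-1.3, 0.0, 8.5]
opening: 0.0216
grasp_force: 39.7
```

{"name": "apply_moves", "arguments": {
  "motion": [
    {"jaw": -1,"xyz": [0,0,-50],"twist": 0},
    {"jaw": -1,"xyz": [0,-40,-90],"twist": 0.0},
    {"jaw": -1,"xyz": [0,-77,-135],"twist": 0.114},
    {"jaw": -1,"xyz": [0,-77,-178],"twist": 0.114},
    {"jaw": -1,"xyz": [50,-77,-178],"twist": 0.114}
  ]
}}

```text
time: 16.52
ee_pos: [0.4495, -0.0373, 0.2041]
tcp_rot: [179.5, 0.0, 83.2]
wrist_force: [0.4, -0.2, -1.3]
opening: 0.0216
grasp_force: 39.4
```

```bash
python3 g.py .45 .25 .20 83.5;python3 g.py .500 .37 .045 83.5
```

```text
shift [285.3 -33.3   4.1] twist -0.0046 n 4.6
shift [410.4   2.2 159.1] twist -0.0046 n 7.0
```

{"name": "apply_moves", "arguments": {
  "motion": [
    {"jaw": -1,"xyz": [60,-7,0],"twist": -0.004},
    {"jaw": -1,"xyz": [120,-14,0],"twist": -0.004},
    {"jaw": -1,"xyz": [180,-20,0],"twist": -0.004},
    {"jaw": -1,"xyz": [240,-24,0],"twist": -0.004},
    {"jaw": -1,"xyz": [300,-20,0],"twist": -0.004}
  ]
}}

```text
time: 17.15
ee_pos: [0.462, 0.2667, 0.2009]
tcp_rot: [179.9, -0.1, 83.8]
wrist_force: [0.9, 0.4, -0.7]
opening: 0.0219
grasp_force: 39.4
```

```bash
python3 chk.py; python3 g.py .500 .370 .046 83.5
```

```text
top [([0.303, -0.38], 94), ([0.468, -0.088], 25), ([0.48, 0.31], 43), ([0.469, -0.357], 93), ([0.529, -0.154], 24), ([0.541, -0.282], 51)]
scene [([0.55, -0.285], 61), ([0.479, -0.359], 96), ([0.539, -0.158], 23), ([0.302, -0.377], 89), ([0.479, -0.093], 19), ([0.5, 0.362], 28), ([0.46, 0.346], 4), ([0.366, 0.414], 176)]
pan rect ((474.30072021484375, 352.5108337402344), (84.15599060058594, 172.32884216308594), 79.6643295288086)
shift [104.3  26.9 153.2] twist 0.0085 n 3.0
```

{"name": "apply_moves", "arguments": {
  "motion": [
    {"jaw": -1,"xyz": [60,14,0],"twist": 0},
    {"jaw": -1,"xyz": [102,27,50],"twist": 0},
    {"jaw": -1,"xyz": [102,27,110],"twist": 0},
    {"jaw": -1,"xyz": [102,27,151],"twist": 0},
    {"jaw": -1,"xyz": [102,27,151],"twist": 0}
  ]
}}

```text
time: 17.88
ee_pos: [0.499, 0.3617, 0.0459]
tcp_rot: [-179.8, 0.2, 83.7]
wrist_force: [-0.5, -0.5, 0.5]
opening: 0.0212
grasp_force: 39.4
```

{"name": "apply_moves", "arguments": {
  "motion": [
    {"jaw": -0.15,"xyz": [0,0,0],"twist": 0},
    {"jaw": -0.15,"xyz": [0,0,0],"twist": 0},
    {"jaw": -0.15,"xyz": [0,0,-60],"twist": 0},
    {"jaw": 0.06,"xyz": [-30,-10,-110],"twist": 0},
    {"jaw": 0.06,"xyz": [-70,-30,-150],"twist": 0}
  ]
}}

```text
time: 18.5
ee_pos: [0.4631, 0.2964, 0.2019]
tcp_rot: [179.8, -0.1, 83.8]
wrist_force: [-0.4, -0.5, 0.5]
opening: 0.045
grasp_force: 0.0
```

{"name": "apply_moves", "arguments": {
  "motion": [
    {"jaw": 0.06,"xyz": [-310,30,-2],"twist": -0.114},
    {"jaw": 0.06,"xyz": [-310,30,-2],"twist": -0.114},
    {"jaw": 0.06,"xyz": [-310,30,-2],"twist": -0.114},
    {"jaw": 0.06,"xyz": [-310,30,-2],"twist": -0.114},
    {"jaw": 0.06,"xyz": [-310,30,-2],"twist": -0.114}
  ]
}}

```text
time: 19.12
ee_pos: [0.4587, -0.0169, 0.2022]
tcp_rot: [179.8, 0.0, 90.3]
wrist_force: [1.2, 0.5, -0.6]
opening: 0.0452
grasp_force: 0.0
```

```bash
python3 chk.py; python3 g.py .544 -.284 .064 90
```

```text
top [([0.303, -0.38], 93), ([0.412, 0.362], 6), ([0.418, 0.367], 4), ([0.437, 0.357], 12), ([0.416, 0.38], 120), ([0.459, 0.337], 43), ([0.469, -0.357], 94), ([0.498, 0.327], 34), ([0.498, 0.366], 75), ([0.529, -0.158], 7), ([0.541, -0.282], 52)]
scene [([0.55, -0.285], 61), ([0.479, -0.359], 96), ([0.539, -0.158], 28), ([0.302, -0.377], 89), ([0.478, -0.092], 21), ([0.46, 0.346], 4), ([0.493, 0.372], 51), ([0.366, 0.413], 176)]
pan rect ((476.94415283203125, 352.2791442871094), (87.31903839111328, 173.24082946777344), 80.44166564941406)
shift [-264.1   85.9  138.1] twist -0.0019 n 5.0
```

{"name": "apply_moves", "arguments": {
  "motion": [
    {"jaw": 0.06,"xyz": [-264,86,60],"twist": -0.002},
    {"jaw": 0.06,"xyz": [-264,86,60],"twist": -0.002},
    {"jaw": 0.06,"xyz": [-264,86,60],"twist": -0.002},
    {"jaw": 0.06,"xyz": [-264,86,60],"twist": -0.002},
    {"jaw": 0.06,"xyz": [-264,86,100],"twist": -0.002}
  ]
}}

```text
time: 19.85
ee_pos: [0.5485, -0.2817, 0.1031]
tcp_rot: [179.6, 0.2, 90.3]
wrist_force: [0.2, 0.2, -1.0]
opening: 0.0453
grasp_force: 0.0
```

```bash
python3 g.py .544 -.284 .02 90
```

```text
shift [-2.3 -4.5 83.1] twist 0.0051 n 1.3
```

{"name": "apply_moves", "arguments": {
  "motion": [
    {"jaw": 0.06,"xyz": [-1,-3,50],"twist": 0.005},
    {"jaw": 0.06,"xyz": [-1,-3,81],"twist": 0.005},
    {"jaw": 0.06,"xyz": [-1,-3,81],"twist": 0.005},
    {"jaw": -1,"xyz": [-1,-3,81],"twist": 0.005},
    {"jaw": -1,"xyz": [-1,-3,81],"twist": 0.005}
  ]
}}

```text
time: 20.48
ee_pos: [0.544, -0.2796, 0.0212]
tcp_rot: [179.8, 0.1, 90.1]
wrist_force: [-1.0, 2.1, 5.7]
opening: 0.0216
grasp_force: 39.2
```

{"name": "apply_moves", "arguments": {
  "motion": [
    {"jaw": -1,"xyz": [0,0,0],"twist": 0},
    {"jaw": -1,"xyz": [0,0,-50],"twist": 0},
    {"jaw": -1,"xyz": [30,-30,-90],"twist": 0.0},
    {"jaw": -1,"xyz": [60,-60,-135],"twist": 0.114},
    {"jaw": -1,"xyz": [120,-97,-178],"twist": 0.114}
  ]
}}

```text
time: 21.1
ee_pos: [0.4541, -0.1738, 0.1894]
tcp_rot: [179.8, 0.0, 83.4]
wrist_force: [1.9, 0.2, 0.5]
opening: 0.0219
grasp_force: 39.3
```

```bash
python3 g.py .45 .10 .20 83.5;python3 g.py .498 .345 .05 83.5
```

```text
shift [271.5 -35.6 -10.6] twist -0.0018 n 4.4
shift [520.4 -16.1 139.4] twist -0.0018 n 8.6
```

{"name": "apply_moves", "arguments": {
  "motion": [
    {"jaw": -1,"xyz": [60,-7,-10],"twist": -0.002},
    {"jaw": -1,"xyz": [120,-14,-10],"twist": -0.002},
    {"jaw": -1,"xyz": [180,-21,-10],"twist": -0.002},
    {"jaw": -1,"xyz": [240,-28,-10],"twist": -0.002},
    {"jaw": -1,"xyz": [300,-35,-10],"twist": -0.002}
  ]
}}

```text
time: 21.72
ee_pos: [0.4534, 0.1299, 0.1978]
tcp_rot: [179.9, -0.0, 83.7]
wrist_force: [0.3, -0.3, 0.0]
opening: 0.0215
grasp_force: 39.3
```

```bash
python3 g.py .498 .345 .05 83.5; python3 - <<'E'
from g import *
im,d=save('top','t9.png'); s2=camera('scene')[0]
a=cv2.resize(im[195:275,120:200],(400,400),interpolation=cv2.INTER_CUBIC); b=cv2.resize(s2[150:230,310:390],(400,400),interpolation=cv2.INTER_CUBIC)
cv2.imwrite('pics/c9.png',np.hstack([a,b])[:,:,::-1])
E
```

```text
shift [218.7  20.6 147.8] twist 0.003 n 4.2
```

View pics/c9.png

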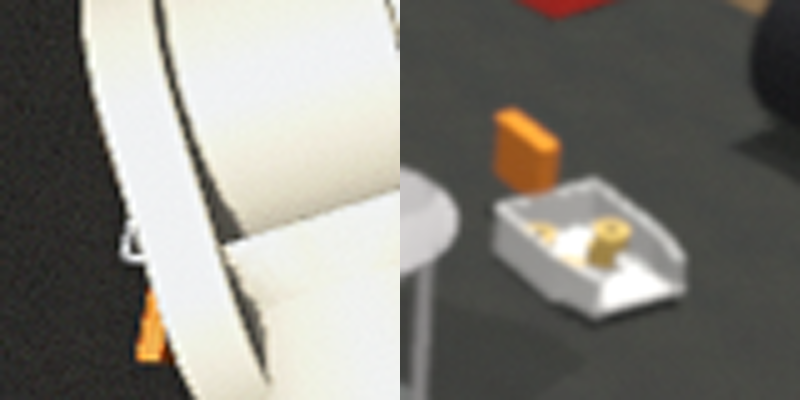

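The scene half shows D standing on top of B (crop px (605,240)), A at the back at (545,232) and C beside the near wall at (570,262). In the top half the arm hides the pan. I'll drop E between A and C, at pan x≈-9, y≈-18.

{"name": "apply_moves", "arguments": {
  "motion": [
    {"jaw": -1,"xyz": [60,-5,0],"twist": 0.003},
    {"jaw": -1,"xyz": [120,-5,0],"twist": 0.003},
    {"jaw": -1,"xyz": [180,-2,10],"twist": 0.003},
    {"jaw": -1,"xyz": [204,2,50],"twist": 0.003},
    {"jaw": -1,"xyz": [204,2,80],"twist": 0.003}
  ]
}}

```text
time: 22.45
ee_pos: [0.4781, 0.3319, 0.1153]
tcp_rot: [-180.0, 0.0, 83.6]
wrist_force: [0.9, -0.3, 0.0]
opening: 0.0215
grasp_force: 39.4
```

```bash
python3 -c "
from h import *;camera('scene');camera('scene')"; python3 g.py .4786 .335 .044 83.5
```

```text
shift [ 5.6  1.2 69.5] twist 0.0006 n 1.1
```

{"name": "apply_moves", "arguments": {
  "motion": [
    {"jaw": -1,"xyz": [5,1,40],"twist": 0},
    {"jaw": -1,"xyz": [5,1,68],"twist": 0},
    {"jaw": -1,"xyz": [5,1,68],"twist": 0},
    {"jaw": -0.2,"xyz": [5,1,68],"twist": 0},
    {"jaw": -0.2,"xyz": [5,1,68],"twist": 0}
  ]
}}

```text
time: 23.18
ee_pos: [0.4807, 0.3356, 0.0508]
tcp_rot: [179.9, -0.1, 83.5]
wrist_force: [-0.6, 0.3, -0.4]
opening: 0.0341
grasp_force: 0.0
```

{"name": "apply_moves", "arguments": {
  "motion": [
    {"jaw": -0.2,"xyz": [0,0,-20],"twist": 0},
    {"jaw": -0.2,"xyz": [0,0,-80],"twist": 0},
    {"jaw": -0.2,"xyz": [-60,0,-140],"twist": 0},
    {"jaw": -0.2,"xyz": [-120,-20,-160],"twist": 0},
    {"jaw": -0.2,"xyz": [-180,-40,-160],"twist": 0}
  ]
}}

```text
time: 23.8
ee_pos: [0.429, 0.1807, 0.2091]
tcp_rot: [179.8, -0.1, 83.5]
wrist_force: [-0.1, -1.5, 0.7]
opening: 0.034
grasp_force: 0.0
```

```bash
python3 chk.py; python3 - <<'E'
from g import *
im,d=save('top','t10.png'); s2=camera('scene')[0]
a=cv2.resize(im[195:275,120:200],(400,400),interpolation=cv2.INTER_CUBIC); b=cv2.resize(s2[150:230,310:390],(400,400),interpolation=cv2.INTER_CUBIC)
cv2.imwrite('pics/c10.png',np.hstack([a,b])[:,:,::-1])
E
```

```text
top [([0.303, -0.379], 93), ([0.468, -0.088], 25), ([0.469, -0.357], 94), ([0.53, -0.154], 23)]
scene [([0.479, -0.359], 96), ([0.539, -0.158], 24), ([0.302, -0.376], 88), ([0.479, -0.093], 19), ([0.464, 0.349], 18), ([0.493, 0.372], 51), ([0.366, 0.414], 178)]
pan rect ((476.42889404296875, 355.1099548339844), (87.54608917236328, 173.16978454589844), 77.45657348632812)
```

View pics/c10.png

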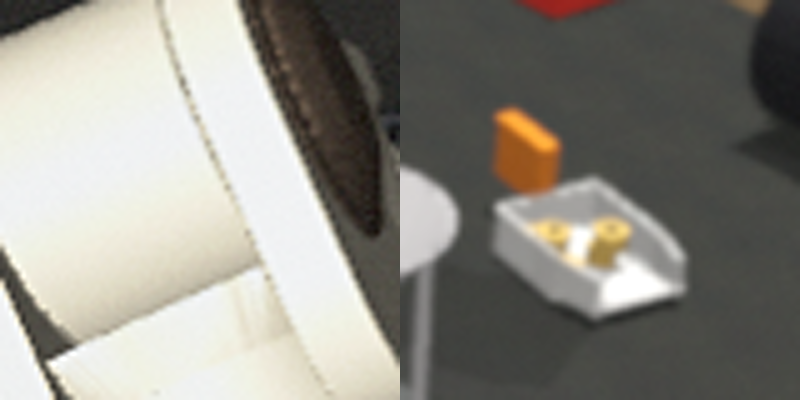

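All five 24 mm spacers are now in the pan: crop px (550,232) is E over A and C, and (610,238) is D on B. The sheet holds only the two 16 mm and one 32 mm. Next I'll turn the gripper to pinch the fin.

```bash
python3 g.py .401 .362 .16 -6.5; python3 - <<'E'
from m import *
S=np.load('pics/scene0.npz')
E
```

```text
shift [176.4 -48.7  47.7] twist 1.5691 n 3.0
```

{"name": "apply_moves", "arguments": {
  "motion": [
    {"jaw": 0.06,"xyz": [176,-49,0],"twist": 1.569},
    {"jaw": 0.06,"xyz": [176,-49,0],"twist": 1.569},
    {"jaw": 0.06,"xyz": [176,-49,0],"twist": 1.569},
    {"jaw": 0.06,"xyz": [176,-49,0],"twist": 1.569},
    {"jaw": 0.06,"xyz": [176,-49,0],"twist": 1.569}
  ]
}}

```text
time: 24.62
ee_pos: [0.425, 0.3307, 0.2049]
tcp_rot: [-178.0, 0.1, 36.9]
wrist_force: [0.5, -0.3, 0.3]
opening: 0.045
grasp_force: 0.0
```

```bash
python3 g.py .401 .362 .12 -6.5
```

```text
shift [ -0.4 -39.4  84.9] twist 0.7577 n 1.5
```

{"name": "apply_moves", "arguments": {
  "motion": [
    {"jaw": 0.06,"xyz": [0,-39,40],"twist": 0.75},
    {"jaw": 0.06,"xyz": [0,-39,80],"twist": 0.75},
    {"jaw": 0.06,"xyz": [0,-39,80],"twist": 0.75},
    {"jaw": 0.06,"xyz": [0,-39,80],"twist": 0.75},
    {"jaw": 0.06,"xyz": [0,-39,80],"twist": 0.75}
  ]
}}

```text
time: 25.25
ee_pos: [0.4602, 0.2017, 0.1275]
tcp_rot: [-169.0, 2.8, 17.8]
wrist_force: [0.2, 0.8, 0.2]
opening: 0.0452
grasp_force: 0.0
```

```bash
python3 chk.py|tail -1; python3 - <<'E'
from g import *
go(.401,.362,.043,-6.5); o=sensors.get_obs(); print(o['ee_pos'],o['tcp_rot'])
s2=camera('scene')[0]
b=cv2.resize(s2[130:230,290:410],(600,500),interpolation=cv2.INTER_CUBIC)
cv2.imwrite('pics/c11.png',b[:,:,::-1])
E
```

```text
pan rect ((474.897216796875, 353.7565612792969), (84.43441772460938, 175.42300415039062), 79.52734375)
shift [  -7.4 -171.7   84.7] twist 0.423 n 3.1
[0.46034334 0.20066631 0.12772654] [-169.00616814    2.82384381   17.7388863 ]
```

View pics/c11.png

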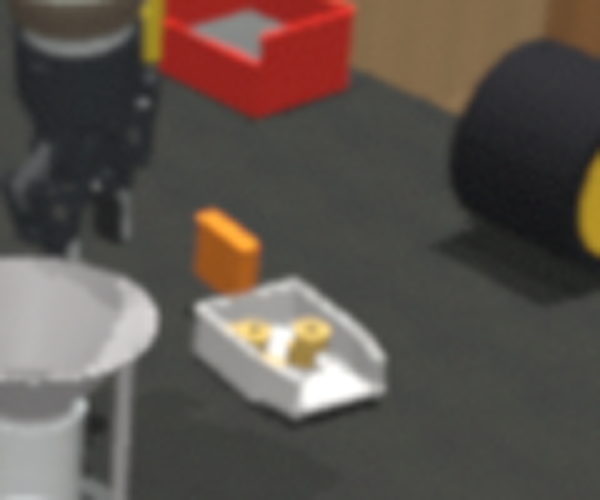

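The pan is untouched (crop px ~(290,345)). The gripper has drifted toward the funnel and tilted, so it probably hit a joint limit. I'll check the joints.

```bash
python3 - <<'E'
from g import *
o=sensors.get_obs(); print(o['q'].round(1),o['ee_pos'],o['tcp_rot'],o['wrist_force'],o['qd'].round(2)); print([x for x in dir(bot) if x[0]!='_'])
E
```

```text
[ 17.8   0.2  -8.8  83.8  11.  180. ] [0.46024547 0.20160114 0.12791188] [-168.99221466    2.79028217   17.84243257] [-1.31697944  0.06349671 -0.35853546] [ 1.56  0.02  0.23 -0.2   0.14 -0.19]
['PlanningError', 'job_done', 'tcp_to_tips']
```

J6 is at its +180 limit, so I'll use the other half-turn (yaw 173.5) by untwisting.

{"name": "apply_moves", "arguments": {
  "motion": [
    {"jaw": 0.06,"xyz": [0,-30,-60],"twist": -0.18},
    {"jaw": 0.06,"xyz": [0,-60,-90],"twist": -0.36},
    {"jaw": 0.06,"xyz": [0,-60,-90],"twist": -0.54},
    {"jaw": 0.06,"xyz": [0,-60,-90],"twist": -0.72},
    {"jaw": 0.06,"xyz": [0,-60,-90],"twist": -0.9}
  ]
}}

```text
time: 26.02
ee_pos: [0.4515, 0.2444, 0.2278]
tcp_rot: [-171.0, -6.9, 69.1]
wrist_force: [0.4, -0.5, 0.2]
opening: 0.0455
grasp_force: 0.0
```

```bash
python3 - <<'E'
from g import *
o=sensors.get_obs(); print(o['q'].round(1),o['ee_pos'],o['tcp_rot'])
E
```

```text
[ 22.6   0.9   3.   93.9  11.2 132.8] [0.45145859 0.2444019  0.2278497 ] [-170.98690971   -6.92004247   69.12688778]
```

The tilt persisted, so the commanded pose keeps whatever lean the joint limit forced on it. I'll extend the helper to full rotations and take the lean out using the reach limit, at the azimuth where it lies in the arm's plane.

```bash
cat > g.py <<'E'
import sys
from m import *
from scipy.spatial.transform import Rotation as Ro
def go(x,y,z,yaw=None):
    o=sensors.get_obs(); p=o['ee_pos']; R=Ro.from_euler('xyz',o['tcp_rot'],degrees=True).as_matrix(); d=np.array([x,y,z])-p
    zt=R[:,2]; print('shift',np.round(R.T@d*1000,1),'n',round(np.linalg.norm(d)/.0625,1),'tilt',np.degrees(np.arccos(-zt[2])).round(1),'az',np.degrees(np.arctan2(zt[1],zt[0])).round(1),'xaz',np.degrees(np.arctan2(R[1,0],R[0,0])).round(1),'p',p.round(4),'q',o['q'].round(1))
if __name__=='__main__': go(*map(float,sys.argv[1:]))
E
python3 g.py .368 -.596 .35
```

```text
shift [-794.3  184.3 -251.4] n 13.7 tilt 11.3 az 121.9 xaz 69.1 p [0.4515 0.2444 0.2278] q [ 22.6   0.9   3.   93.9  11.2 132.8]
```

{"name": "apply_moves", "arguments": {
  "motion": [
    {"jaw": 0.06,"xyz": [-794,184,-251],"twist": 0},
    {"jaw": 0.06,"xyz": [-794,184,-251],"twist": 0},
    {"jaw": 0.06,"xyz": [-794,184,-251],"twist": 0},
    {"jaw": 0.06,"xyz": [-794,184,-251],"twist": 0},
    {"jaw": 0.06,"xyz": [-794,184,-251],"twist": 0}
  ]
}}

```text
time: 26.65
ee_pos: [0.4186, -0.0656, 0.2732]
tcp_rot: [-171.0, -6.9, 68.8]
wrist_force: [0.9, 0.3, -0.8]
opening: 0.0457
grasp_force: 0.0
```

{"name": "apply_moves", "arguments": {
  "motion": [
    {"jaw": 0.06,"xyz": [-480,111,-152],"twist": 0},
    {"jaw": 0.06,"xyz": [-480,111,-152],"twist": 0},
    {"jaw": 0.06,"xyz": [-480,111,-152],"twist": 0},
    {"jaw": 0.06,"xyz": [-480,111,-152],"twist": 0},
    {"jaw": 0.06,"xyz": [-480,111,-152],"twist": 0}
  ]
}}

```text
time: 27.28
ee_pos: [0.3859, -0.3736, 0.318]
tcp_rot: [-171.0, -6.8, 68.8]
wrist_force: [1.9, 0.8, 0.5]
opening: 0.0453
grasp_force: 0.0
```

```bash
python3 g.py .368 -.596 .35;python3 g.py .5 -.5 .35
```

```text
shift [-208.4   54.1  -66.6] n 3.6 tilt 11.3 az 121.8 xaz 68.8 p [ 0.3859 -0.3736  0.318 ] q [-45.3  16.7  30.7 115.    2.5  65.1]
shift [-72.1 143.8 -64.2] n 2.8 tilt 11.3 az 121.8 xaz 68.8 p [ 0.3859 -0.3736  0.318 ] q [-45.3  16.7  30.7 115.    2.5  65.1]
```

{"name": "apply_moves", "arguments": {
  "motion": [
    {"jaw": 0.06,"xyz": [-208,54,-66],"twist": 0},
    {"jaw": 0.06,"xyz": [-208,54,-66],"twist": 0},
    {"jaw": 0.06,"xyz": [-208,54,-66],"twist": 0},
    {"jaw": 0.06,"xyz": [-208,54,-66],"twist": 0}
  ]
}}

```text
time: 27.78
ee_pos: [0.3379, -0.5416, 0.3371]
tcp_rot: [-169.7, -7.8, 68.6]
wrist_force: [-7.6, 12.4, 12.6]
opening: 0.0454
grasp_force: 0.0
```

```bash
python3 g.py .421 -.681 .35
```

```text
shift [-96.9 121.4 -48.8] n 2.6 tilt 12.9 az 121.9 xaz 68.6 p [ 0.3379 -0.5416  0.3371] q [-58.   43.2  70.8 130.5   0.   52.6]
```

```bash
python3 g.py .243 -.389 .53
```

```text
shift [ 132.6 -173.3 -148. ] n 4.2 tilt 12.9 az 121.9 xaz 68.6 p [ 0.3379 -0.5416  0.3371] q [-58.   43.2  70.8 130.5   0.   52.6]
```

{"name": "apply_moves", "arguments": {
  "motion": [
    {"jaw": 0.06,"xyz": [133,-173,-148],"twist": 0},
    {"jaw": 0.06,"xyz": [133,-173,-148],"twist": 0},
    {"jaw": 0.06,"xyz": [133,-173,-148],"twist": 0},
    {"jaw": 0.06,"xyz": [133,-173,-148],"twist": 0},
    {"jaw": 0.06,"xyz": [133,-173,-148],"twist": 0}
  ]
}}

```text
time: 28.4
ee_pos: [0.2365, -0.376, 0.4664]
tcp_rot: [-172.9, -5.4, 69.0]
wrist_force: [-0.1, -0.6, -0.2]
opening: 0.0451
grasp_force: 0.0
```

```bash
python3 g.py .243 -.389 .53; python3 g.py .243 -.389 .56
```

```text
shift [ -3.8   2.7 -65. ] n 1.0 tilt 8.9 az 121.9 xaz 69.0 p [ 0.2365 -0.376   0.4664] q [-57.9  11.6  43.2 130.5   0.   52.8]
shift [ -1.   -1.  -94.7] n 1.5 tilt 8.9 az 121.9 xaz 69.0 p [ 0.2365 -0.376   0.4664] q [-57.9  11.6  43.2 130.5   0.   52.8]
```

{"name": "apply_moves", "arguments": {
  "motion": [
    {"jaw": 0.06,"xyz": [-2,1,-95],"twist": 0},
    {"jaw": 0.06,"xyz": [-2,1,-95],"twist": 0},
    {"jaw": 0.06,"xyz": [-2,1,-95],"twist": 0}
  ]
}}

```text
time: 28.78
ee_pos: [0.2377, -0.381, 0.488]
tcp_rot: [-175.6, -3.3, 69.1]
wrist_force: [0.5, -0.8, -0.4]
opening: 0.045
grasp_force: 0.0
```

```bash
python3 g.py .243 -.389 .56
```

```text
shift [ -1.4   2.3 -72.6] n 1.2 tilt 5.5 az 121.8 xaz 69.1 p [ 0.2377 -0.381   0.488 ] q [-58.   11.5  46.5 130.4   0.   52.7]
```

{"name": "apply_moves", "arguments": {
  "motion": [
    {"jaw": 0.06,"xyz": [-1,2,-120],"twist": 0},
    {"jaw": 0.06,"xyz": [-1,2,-120],"twist": 0},
    {"jaw": 0.06,"xyz": [-1,2,-120],"twist": 0},
    {"jaw": 0.06,"xyz": [-1,2,-120],"twist": 0}
  ]
}}

```text
time: 29.28
ee_pos: [0.2354, -0.3779, 0.5134]
tcp_rot: [-178.6, -1.1, 69.2]
wrist_force: [-0.3, 0.5, -0.3]
opening: 0.0448
grasp_force: 0.0
```

```bash
python3 g.py .243 -.389 .56
```

```text
shift [ -6.8   9.9 -47. ] n 0.8 tilt 1.8 az 121.3 xaz 69.2 p [ 0.2354 -0.3779  0.5134] q [-58.1  10.4  49.  130.5   0.   52.7]
```

```bash
python3 g.py .401 .362 .25
```

```text
shift [ 745.1 -101.6  280.5] n 12.8 tilt 1.8 az 121.3 xaz 69.2 p [ 0.2354 -0.3779  0.5134] q [-58.1  10.4  49.  130.5   0.   52.7]
```

{"name": "apply_moves", "arguments": {
  "motion": [
    {"jaw": 0.06,"xyz": [745,-102,280],"twist": -1.82},
    {"jaw": 0.06,"xyz": [745,-102,280],"twist": -1.82},
    {"jaw": 0.06,"xyz": [745,-102,280],"twist": -1.82},
    {"jaw": 0.06,"xyz": [745,-102,280],"twist": -1.82},
    {"jaw": 0.06,"xyz": [745,-102,280],"twist": -1.82}
  ]
}}

```text
time: 29.9
ee_pos: [0.2996, -0.088, 0.4098]
tcp_rot: [180.0, -1.8, 123.2]
wrist_force: [1.9, 0.3, 0.3]
opening: 0.0458
grasp_force: 0.0
```

```bash
python3 g.py .401 .362 .2
```

```text
shift [314.3 331.1 220.2] n 8.1 tilt 1.8 az 121.7 xaz 123.2 p [ 0.2996 -0.088   0.4098] q [-17.4 -17.7   8.6 117.6   1.2  39.4]
```

{"name": "apply_moves", "arguments": {
  "motion": [
    {"jaw": 0.06,"xyz": [314,331,170],"twist": -0.87},
    {"jaw": 0.06,"xyz": [314,331,170],"twist": -0.87},
    {"jaw": 0.06,"xyz": [314,331,170],"twist": -0.87},
    {"jaw": 0.06,"xyz": [314,331,170],"twist": -0.87},
    {"jaw": 0.06,"xyz": [314,331,170],"twist": -0.87}
  ]
}}

```text
time: 30.52
ee_pos: [0.3668, 0.1998, 0.3073]
tcp_rot: [178.6, -1.1, 173.1]
wrist_force: [1.5, 0.2, 0.1]
opening: 0.0452
grasp_force: 0.0
```

```bash
python3 g.py .401 .362 .13; python3 chk.py
```

```text
shift [-17.9 160.8 181. ] n 3.9 tilt 1.8 az 122.0 xaz 173.1 p [0.3668 0.1998 0.3073] q [ 27.4 -11.    1.4 102.6   1.8  34.4]
top [([0.303, -0.38], 91), ([0.468, -0.088], 25), ([0.469, -0.357], 93), ([0.494, 0.328], 50), ([0.53, -0.154], 23)]
scene [([0.479, -0.359], 96), ([0.539, -0.158], 24), ([0.303, -0.377], 90), ([0.479, -0.093], 19), ([0.464, 0.349], 18), ([0.493, 0.372], 51), ([0.366, 0.413], 182)]
pan rect ((475.588134765625, 352.56768798828125), (85.2695541381836, 174.49819946289062), 78.39876556396484)
```

{"name": "apply_moves", "arguments": {
  "motion": [
    {"jaw": 0.06,"xyz": [-18,157,90],"twist": -0.005},
    {"jaw": 0.06,"xyz": [-18,157,90],"twist": -0.005},
    {"jaw": 0.06,"xyz": [-18,157,90],"twist": -0.005},
    {"jaw": 0.06,"xyz": [-18,157,170],"twist": -0.005},
    {"jaw": 0.06,"xyz": [-18,157,170],"twist": -0.005}
  ]
}}

```text
time: 31.25
ee_pos: [0.4004, 0.3541, 0.1379]
tcp_rot: [178.9, -1.4, 173.0]
wrist_force: [-0.1, 0.4, 0.3]
opening: 0.0453
grasp_force: 0.0
```

```bash
python3 - <<'E'
from g import *
camera('scene'); im,d=save('top','t12.png'); s2=camera('scene')[0]
go(.401,.362,.043)
a=cv2.resize(im[200:280,115:195],(400,400),interpolation=cv2.INTER_CUBIC); b=cv2.resize(s2[140:220,300:380],(400,400),interpolation=cv2.INTER_CUBIC)
cv2.imwrite('pics/c12.png',np.hstack([a,b])[:,:,::-1])
E
```

```text
shift [1.000e-01 4.300e+00 1.003e+02] n 1.6 tilt 1.8 az 120.9 xaz 173.0 p [0.4022 0.355  0.1432] q [40.6  2.  -4.7 83.   1.8 47.6]
```

View pics/c12.png

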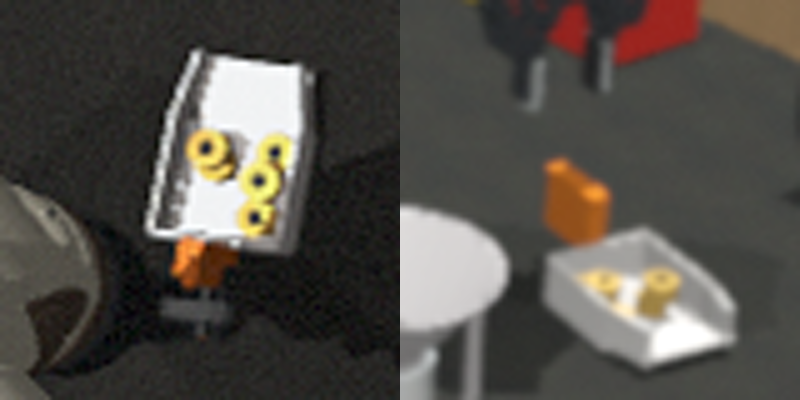

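The top crop shows the pan with all five spacers (px (205,148) double, (275,152), (260,180), (257,217)), and the gripper over the back of the fin at (195,300). I'll descend and clamp at 120 N.

{"name": "apply_moves", "arguments": {
  "motion": [
    {"jaw": 0.06,"xyz": [0,4,50],"twist": -0.005},
    {"jaw": 0.06,"xyz": [0,4,98],"twist": -0.005},
    {"jaw": 0.06,"xyz": [0,4,98],"twist": -0.005},
    {"jaw": 0.06,"xyz": [0,4,98],"twist": -0.005}
  ],
  "grip_force": 40
}}

```text
time: 31.9
ee_pos: [0.4023, 0.3631, 0.0478]
tcp_rot: [178.4, -0.9, 173.3]
wrist_force: [0.4, 1.1, 0.3]
opening: 0.0456
grasp_force: 0.0
```

{"name": "apply_moves", "arguments": {
  "motion": [
    {"jaw": -1,"xyz": [0,0,0],"twist": 0},
    {"jaw": -1,"xyz": [0,0,0],"twist": 0},
    {"jaw": -1,"xyz": [0,0,0],"twist": 0}
  ],
  "grip_force": 40
}}

```text
time: 32.28
ee_pos: [0.4014, 0.3624, 0.0465]
tcp_rot: [178.5, -1.0, 173.3]
wrist_force: [-4.6, -3.0, 11.9]
opening: 0.0141
grasp_force: 38.2
```

{"name": "apply_moves", "arguments": {
  "motion": [
    {"jaw": -1,"xyz": [0,0,0],"twist": 0},
    {"jaw": -1,"xyz": [0,0,0],"twist": 0},
    {"jaw": -1,"xyz": [0,0,-3],"twist": 0},
    {"jaw": -1,"xyz": [0,0,-6],"twist": 0}
  ],
  "grip_force": 120
}}

```text
time: 32.78
ee_pos: [0.4008, 0.3621, 0.0503]
tcp_rot: [178.6, -1.1, 173.3]
wrist_force: [0.3, -0.2, -4.3]
opening: 0.0128
grasp_force: 116.0
```

```bash
python3 g.py .40 .362 .12; python3 chk.py|tail -1
```

```text
shift [  2.1   1.5 -69.6] n 1.1 tilt 1.8 az 122.0 xaz 173.3 p [0.4008 0.3621 0.0503] q [ 41.2   4.3 -12.7  72.8   1.8  47.9]
pan rect ((478.4372253417969, 353.92919921875), (84.12371063232422, 165.79051208496094), 81.46861267089844)
```

{"name": "apply_moves", "arguments": {
  "motion": [
    {"jaw": -1,"xyz": [0,0,-10],"twist": 0},
    {"jaw": -1,"xyz": [0,0,-22],"twist": 0},
    {"jaw": -1,"xyz": [0,0,-36],"twist": 0},
    {"jaw": -1,"xyz": [0,0,-48],"twist": 0},
    {"jaw": -1,"xyz": [0,0,-55],"twist": 0}
  ]
}}

```text
time: 33.5
ee_pos: [0.4021, 0.3609, 0.1064]
tcp_rot: [178.5, -1.1, 173.3]
wrist_force: [-0.4, 0.5, -4.4]
opening: 0.0129
grasp_force: 116.1
```

```bash
python3 - <<'E'
from g import *
im,d=save('scene','s13.png'); go(.483,.09,.30)
b=cv2.resize(im[130:230,290:410],(600,500),interpolation=cv2.INTER_CUBIC)
cv2.imwrite('pics/c13.png',b[:,:,::-1])
E
```

```text
shift [-108.2 -254.6 -201.7] n 5.5 tilt 1.8 az 118.0 xaz 173.3 p [0.4023 0.361  0.107 ] q [41.   2.9 -7.8 78.9  1.8 47.7]
```

View pics/c13.png

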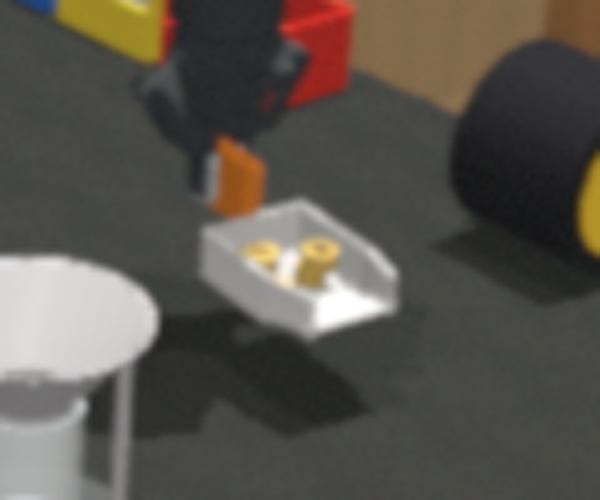

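The pan is held level at px ~(300,270) with the spacers inside. I'll lift it and carry it over the funnel.

{"name": "apply_moves", "arguments": {
  "motion": [
    {"jaw": -1,"xyz": [0,0,-25],"twist": 0},
    {"jaw": -1,"xyz": [0,0,-65],"twist": 0},
    {"jaw": -1,"xyz": [-5,-15,-110],"twist": 0},
    {"jaw": -1,"xyz": [-15,-40,-155],"twist": 0},
    {"jaw": -1,"xyz": [-35,-75,-195],"twist": 0}
  ]
}}

```text
time: 34.17
ee_pos: [0.4308, 0.2765, 0.2991]
tcp_rot: [178.6, -1.1, 173.4]
wrist_force: [1.2, 0.7, -4.5]
opening: 0.0127
grasp_force: 116.5
```

{"name": "apply_moves", "arguments": {
  "motion": [
    {"jaw": -1,"xyz": [-20,-40,0],"twist": 0},
    {"jaw": -1,"xyz": [-40,-85,0],"twist": 0},
    {"jaw": -1,"xyz": [-60,-130,0],"twist": 0},
    {"jaw": -1,"xyz": [-75,-165,0],"twist": 0},
    {"jaw": -1,"xyz": [-80,-178,0],"twist": 0}
  ]
}}

```text
time: 34.8
ee_pos: [0.49, 0.0891, 0.2913]
tcp_rot: [178.6, -1.1, 173.2]
wrist_force: [-0.1, -0.2, -3.1]
opening: 0.0128
grasp_force: 116.6
```

```bash
python3 -c "
from h import *
camera('scene');camera('scene')"; python3 g.py .486 .096 .305
```

```text
shift [  4.8   5.8 -13.4] n 0.2 tilt 1.8 az 122.1 xaz 173.2 p [0.4898 0.09   0.2914] q [  9.5  -0.3   9.4 100.4   1.7  16.3]
```

{"name": "apply_moves", "arguments": {
  "motion": [
    {"jaw": -1,"xyz": [4,5,-12],"twist": 0},
    {"jaw": -1,"xyz": [4,5,-12],"twist": 0}
  ]
}}

```text
time: 35.15
ee_pos: [0.4864, 0.0975, 0.3054]
tcp_rot: [178.5, -1.0, 173.4]
wrist_force: [0.5, 0.1, -3.7]
opening: 0.0124
grasp_force: 116.6
```

{"name": "apply_moves", "arguments": {
  "motion": [
    {"jaw": -1,"xyz": [0,0,0],"twist": 0},
    {"jaw": -1,"xyz": [0,0,0],"twist": 0}
  ],
  "grip_force": 35
}}

```text
time: 35.4
ee_pos: [0.4864, 0.0964, 0.3036]
tcp_rot: [178.6, -1.1, 173.4]
wrist_force: [0.5, 0.4, -3.6]
opening: 0.0127
grasp_force: 116.6
```

{"name": "apply_moves", "arguments": {
  "motion": [
    {"jaw": -1,"xyz": [0,0,0],"twist": 0},
    {"jaw": -1,"xyz": [0,0,0],"twist": 0},
    {"jaw": -1,"xyz": [0,0,0],"twist": 0}
  ],
  "grip_force": 20
}}

```text
time: 35.78
ee_pos: [0.4865, 0.0959, 0.3038]
tcp_rot: [178.6, -1.1, 173.3]
wrist_force: [0.4, 1.0, -4.3]
opening: 0.0126
grasp_force: 116.7
```

```bash
python3 - <<'E'
from g import *
im,d=save('scene','s14.png'); go(.486,.096,.305)
b=cv2.resize(im[100:260,220:400],(720,640)[:2],interpolation=cv2.INTER_CUBIC)[:600]
cv2.imwrite('pics/c14.png',b[:,:,::-1])
E
```

```text
shift [ 0.5  0.  -1.2] n 0.0 tilt 1.8 az 121.4 xaz 173.3 p [0.4865 0.0959 0.3038] q [ 10.3  -0.2  11.  101.8   1.7  16.9]
```

View pics/c14.png

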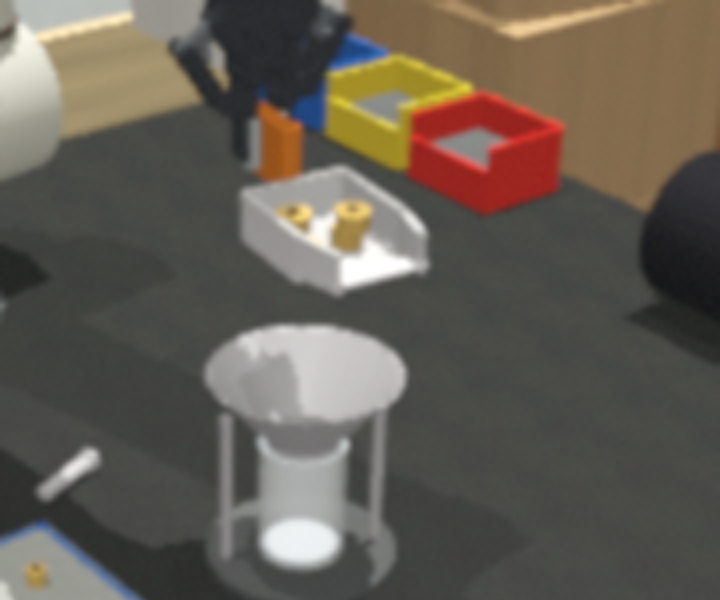

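The pan is still level at px ~(330,230), above the funnel at (305,380). The force has not dropped, so I'll command a new jaw target along with the lower force.

{"name": "apply_moves", "arguments": {
  "motion": [
    {"jaw": -0.85,"xyz": [0,0,0],"twist": 0},
    {"jaw": -0.85,"xyz": [0,0,0],"twist": 0}
  ],
  "grip_force": 20
}}

```text
time: 36.08
ee_pos: [0.4865, 0.096, 0.3038]
tcp_rot: [178.6, -1.1, 173.3]
wrist_force: [0.4, 1.0, -3.9]
opening: 0.0127
grasp_force: 116.4
```

{"name": "apply_moves", "arguments": {
  "motion": [
    {"jaw": -0.69,"xyz": [0,0,0],"twist": 0},
    {"jaw": -0.69,"xyz": [0,0,0],"twist": 0}
  ],
  "grip_force": 20
}}

```text
time: 36.33
ee_pos: [0.4865, 0.096, 0.3038]
tcp_rot: [178.6, -1.1, 173.3]
wrist_force: [0.5, -0.8, -4.1]
opening: 0.0134
grasp_force: 49.3
```

{"name": "apply_moves", "arguments": {
  "motion": [
    {"jaw": -0.675,"xyz": [0,0,0],"twist": 0},
    {"jaw": -0.675,"xyz": [0,0,0],"twist": 0}
  ]
}}

```text
time: 36.58
ee_pos: [0.4866, 0.096, 0.3039]
tcp_rot: [178.6, -1.1, 173.3]
wrist_force: [-0.1, -0.0, -4.1]
opening: 0.0139
grasp_force: 6.0
```

```bash
cat > pz.py <<'E'
from g import *
def st():
    S,d=camera('scene'); o=sensors.get_obs(); print('torque',o['torque'].round(3),'F',o['wrist_force'].round(1),'op',round(o['opening'],4),'g',round(o['grasp_force'],1),'p',o['ee_pos'].round(4))
    v,u=np.nonzero(d>0); P=depthpts('scene',np.c_[u,v],d[v,u]); p=o['ee_pos']
    hsv=cv2.cvtColor(S,cv2.COLOR_RGB2HSV)[v,u]
    k=(P[:,0]>p[0]-.05)&(P[:,0]<p[0]+.25)&(abs(P[:,1]-p[1]+.01)<.07)&(P[:,2]>.165)&(P[:,2]<p[2]-.005)&(hsv[:,1]<60)&(hsv[:,2]>120); Q=P[k]-p
    if k.sum()>5: print('white pts',k.sum(),'min',Q.min(0).round(3),'max',Q.max(0).round(3)); 
    b=cv2.inRange(cv2.cvtColor(S,cv2.COLOR_RGB2HSV),(12,90,60),(35,255,255))[v,u]>0
    for nm,B in(('in pan',(P[:,2]>.165)&(P[:,2]<p[2]+.02)&(abs(P[:,1]-.09)<.08)&(P[:,0]>p[0]+.0)),('funnel/jar',(P[:,2]>.01)&(P[:,2]<.165)&(np.hypot(P[:,0]-.551,P[:,1]-.09)<.08))): print(nm,'brass px',(b&B).sum())
if __name__=='__main__': st()
E
python3 pz.py
```

```text
torque [-0.267 -0.221 -0.036] F [-0.1 -0.7 -1.5] op 0.0138 g 5.4 p [0.4864 0.0959 0.3041]
white pts 919 min [-0.033 -0.04  -0.139] max [ 0.052  0.047 -0.006]
in pan brass px 189
funnel/jar brass px 118
```

{"name": "apply_moves", "arguments": {
  "motion": [
    {"jaw": -0.685,"xyz": [0,0,0],"twist": 0},
    {"jaw": -0.685,"xyz": [0,0,0],"twist": 0}
  ]
}}

```text
time: 36.88
ee_pos: [0.4866, 0.096, 0.304]
tcp_rot: [178.6, -1.1, 173.3]
wrist_force: [0.0, -1.2, -0.8]
opening: 0.0136
grasp_force: 15.5
```

```bash
python3 pz.py; python3 - <<'E'
from g import *
im,d=save('scene','s15.png')
b=cv2.resize(im[100:250,220:400],(720,600),interpolation=cv2.INTER_CUBIC)
cv2.imwrite('pics/c15.png',b[:,:,::-1])
E
```

```text
torque [-0.251 -0.185 -0.018] F [ 0.3 -0.6 -0.4] op 0.0137 g 15.5 p [0.4866 0.096  0.304 ]
white pts 953 min [-0.036 -0.039 -0.139] max [ 0.047  0.046 -0.007]
in pan brass px 126
funnel/jar brass px 0
```

View pics/c15.png

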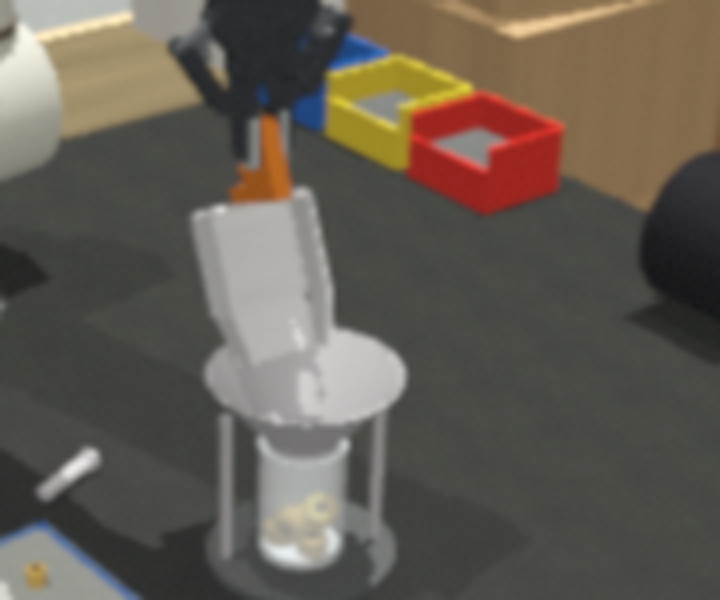

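The pan hangs tipped with its lip in the funnel (px (270,350)) and is empty. The brass pieces lie in the jar around (300,525). I'll firm the grip and lift out.

{"name": "apply_moves", "arguments": {
  "motion": [
    {"jaw": -0.75,"xyz": [0,0,0],"twist": 0},
    {"jaw": -0.75,"xyz": [-8,0,-10],"twist": 0},
    {"jaw": -0.75,"xyz": [-8,0,-40],"twist": 0},
    {"jaw": -0.75,"xyz": [-8,0,-80],"twist": 0},
    {"jaw": -0.75,"xyz": [-8,0,-120],"twist": 0}
  ],
  "grip_force": 40
}}

```text
time: 37.6
ee_pos: [0.4961, 0.0919, 0.4247]
tcp_rot: [178.6, -1.1, 173.3]
wrist_force: [-0.3, 0.4, -1.9]
opening: 0.0133
grasp_force: 39.5
```

```bash
cat > pq.py <<'E'
from g import *
o=sensors.get_obs(); p=o['ee_pos']; print(p.round(4),o['torque'].round(3),o['wrist_force'].round(1),o['grasp_force'].round(1))
S,d=save('scene','q%d.png'%int(o['time']*100)); v,u=np.nonzero(d>0); P=depthpts('scene',np.c_[u,v],d[v,u])
k=(P[:,0]>p[0]-.2)&(P[:,0]<p[0]+.25)&(abs(P[:,1]-p[1]+.01)<.07)&(P[:,2]>max(.006,p[2]-.2))&(P[:,2]<p[2]-.005)&(cv2.cvtColor(S,cv2.COLOR_RGB2HSV)[v,u][:,1]<60)&(cv2.cvtColor(S,cv2.COLOR_RGB2HSV)[v,u][:,2]>110)
Q=(P[k]-p); 
for a,b in((-.2,-.15),(-.15,-.12),(-.12,-.09),(-.09,-.06),(-.06,-.03),(-.03,0)):
    q=Q[(Q[:,2]>=a)&(Q[:,2]<b)]
    if len(q): print(a,b,len(q),np.percentile(q[:,0],[3,50,97]).round(3),'zmin',q[:,2].min().round(3))
E
python3 pq.py; python3 g.py .54 .347 .42; python3 - <<'E'
from m import *
im=camera('top')[0]
m=cv2.inRange(cv2.cvtColor(im,cv2.COLOR_RGB2HSV),(12,60,60),(38,255,255)); u0=proj('top',[[.551,.09,.03]])[0]; print('jar brass px near',u0, m[int(u0[1])-12:int(u0[1])+13,int(u0[0])-12:int(u0[0])+13].sum()//255)
E
```

```text
shift [-14.  258.3  10.9] n 4.1 tilt 1.8 az 121.5 xaz 173.3 p [0.4961 0.0919 0.4247] q [  9.6   8.2  34.3 116.8   1.7  16.3]
jar brass px near [247.47485252 209.75538192] 9Traceback (most recent call last):
  File "pq.py", line 2, in <module>
    o=sensors.get_obs(); p=o['ee_pos']; print(p.round(4),o['torque'].round(3),o['wrist_force'].round(1),o['grasp_force'].round(1))
                                                                                                        ^^^^^^^^^^^^^^^^^^^^^^
AttributeError: 'float' object has no attribute 'round'
```

{"name": "apply_moves", "arguments": {
  "motion": [
    {"jaw": -0.75,"xyz": [-5,40,0],"twist": 0},
    {"jaw": -0.75,"xyz": [-10,95,10],"twist": 0},
    {"jaw": -0.75,"xyz": [-12,155,40],"twist": 0},
    {"jaw": -0.75,"xyz": [-12,215,80],"twist": 0},
    {"jaw": -0.75,"xyz": [-12,255,120],"twist": 0}
  ]
}}

```text
time: 38.28
ee_pos: [0.5355, 0.343, 0.3138]
tcp_rot: [178.6, -1.1, 173.4]
wrist_force: [1.2, -0.2, -2.4]
opening: 0.0133
grasp_force: 39.8
```

```bash
sed -i "s/o\['grasp_force'\].round(1)/o['grasp_force']/" pq.py; python3 pq.py; python3 g.py .53 .35 .19
```

```text
[0.5355 0.343  0.3138] [-0.078 -0.065 -0.005] [ 1.2 -0.2 -2.4] 39.799538254737854
-0.2 -0.15 56 [0.016 0.023 0.035] zmin -0.159
-0.15 -0.12 304 [-0.002  0.015  0.042] zmin -0.15
-0.12 -0.09 307 [-0.016 -0.002  0.029] zmin -0.12
-0.09 -0.06 285 [-0.026 -0.014  0.017] zmin -0.09
-0.06 -0.03 50 [-0.025 -0.001  0.012] zmin -0.06
-0.03 0 7 [0.007 0.012 0.013] zmin -0.012
shift [  2.   -0.6 116.1] n 1.9 tilt 2.0 az 133.3 xaz 173.5 p [0.5348 0.3475 0.306 ] q [ 32.2  20.5  35.  104.9   1.9  38.7]
```

{"name": "apply_moves", "arguments": {
  "motion": [
    {"jaw": -0.75,"xyz": [0,0,50],"twist": 0},
    {"jaw": -0.75,"xyz": [0,0,100],"twist": 0},
    {"jaw": -0.75,"xyz": [0,0,130],"twist": 0},
    {"jaw": -0.75,"xyz": [0,0,141],"twist": 0},
    {"jaw": -0.75,"xyz": [0,0,141],"twist": 0}
  ]
}}

```text
time: 38.95
ee_pos: [0.5331, 0.3446, 0.1741]
tcp_rot: [178.6, -1.1, 173.3]
wrist_force: [0.0, 0.3, -1.8]
opening: 0.0135
grasp_force: 40.0
```

```bash
python3 pq.py; python3 g.py .5 .35 .16
```

```text
[0.5331 0.3446 0.1741] [-0.081  0.001  0.005] [ 0.   0.3 -1.8] 40.0391560792923
-0.2 -0.15 52 [0.014 0.022 0.034] zmin -0.161
-0.15 -0.12 261 [-0.002  0.014  0.04 ] zmin -0.15
-0.12 -0.09 272 [-0.016 -0.002  0.03 ] zmin -0.12
-0.09 -0.06 235 [-0.026 -0.014  0.016] zmin -0.09
-0.06 -0.03 48 [-0.027 -0.005  0.011] zmin -0.06
-0.03 0 4 [0.01  0.01  0.013] zmin -0.014
shift [33.6  0.9 15.9] n 0.6 tilt 1.8 az 119.3 xaz 173.3 p [0.5335 0.3448 0.1752] q [32.1 15.9 14.5 88.5  1.8 38.8]
```

{"name": "apply_moves", "arguments": {
  "motion": [
    {"jaw": -0.688,"xyz": [0,0,8],"twist": 0},
    {"jaw": -0.688,"xyz": [5,0,15],"twist": 0},
    {"jaw": -0.688,"xyz": [22,0,20],"twist": 0},
    {"jaw": -0.688,"xyz": [40,0,26],"twist": 0},
    {"jaw": -0.688,"xyz": [60,0,36],"twist": 0}
  ],
  "grip_force": 20
}}

```text
time: 39.62
ee_pos: [0.4733, 0.3532, 0.1417]
tcp_rot: [178.4, -0.9, 173.3]
wrist_force: [-2.1, 0.7, 8.2]
opening: 0.0133
grasp_force: 40.5
```

```bash
python3 pq.py; python3 g.py .45 .35 .10
```

```text
[0.4733 0.3532 0.1417] [-0.436 -0.209 -0.062] [-2.1  0.7  8.2] 40.52310526371002
-0.15 -0.12 155 [0.051 0.068 0.091] zmin -0.136
-0.12 -0.09 345 [0.022 0.045 0.085] zmin -0.12
-0.09 -0.06 290 [-0.001  0.018  0.054] zmin -0.09
-0.06 -0.03 77 [0.006 0.019 0.035] zmin -0.06
-0.03 0 3 [0.01  0.011 0.013] zmin -0.013
shift [19.5 -6.8 40.6] n 0.7 tilt 1.8 az 118.0 xaz 173.4 p [0.4708 0.3533 0.1404] q [36.1  9.2  2.8 83.3  1.8 42.7]
```

{"name": "apply_moves", "arguments": {
  "motion": [
    {"jaw": -0.688,"xyz": [21,0,16],"twist": 0},
    {"jaw": -0.688,"xyz": [41,0,37],"twist": 0},
    {"jaw": -0.688,"xyz": [57,0,57],"twist": 0},
    {"jaw": -0.688,"xyz": [69,0,77],"twist": 0},
    {"jaw": -0.688,"xyz": [74,0,90],"twist": 0}
  ]
}}

```text
time: 40.3
ee_pos: [0.3972, 0.3643, 0.0511]
tcp_rot: [178.5, -1.1, 173.4]
wrist_force: [-6.0, 2.5, 7.9]
opening: 0.0133
grasp_force: 45.1
```

```bash
python3 pq.py; python3 g.py .398 .35 .046
```

```text
[0.3972 0.3643 0.0511] [0.091 0.534 0.05 ] [-6.   2.5  7.9] 45.08729696273804
-0.06 -0.03 281 [0.046 0.107 0.158] zmin -0.045
-0.03 0 258 [0.042 0.084 0.155] zmin -0.03
shift [ -3.1 -14.2   3.6] n 0.2 tilt 1.9 az 121.2 xaz 173.4 p [0.3967 0.3644 0.05  ] q [ 41.6   4.  -13.   72.7   1.9  48.3]
```

{"name": "apply_moves", "arguments": {
  "motion": [
    {"jaw": -0.688,"xyz": [0,0,3],"twist": 0},
    {"jaw": -0.66,"xyz": [0,0,3],"twist": 0},
    {"jaw": -0.4,"xyz": [0,0,3],"twist": 0},
    {"jaw": 0.0,"xyz": [0,0,3],"twist": 0},
    {"jaw": 0.0,"xyz": [0,0,3],"twist": 0}
  ]
}}

```text
time: 40.98
ee_pos: [0.3981, 0.3635, 0.0476]
tcp_rot: [178.6, -1.1, 173.3]
wrist_force: [0.3, -0.2, 0.2]
opening: 0.0426
grasp_force: 0.0
```

{"name": "apply_moves", "arguments": {
  "motion": [
    {"jaw": 0.0,"xyz": [0,0,-30],"twist": 0},
    {"jaw": 0.0,"xyz": [0,0,-80],"twist": 0},
    {"jaw": 0.0,"xyz": [0,0,-140],"twist": 0},
    {"jaw": 0.0,"xyz": [60,-30,-190],"twist": 0},
    {"jaw": 0.0,"xyz": [60,-30,-190],"twist": 0}
  ]
}}

```text
time: 41.6
ee_pos: [0.3372, 0.3356, 0.2408]
tcp_rot: [178.4, -1.0, 173.3]
wrist_force: [0.3, 0.5, -0.6]
opening: 0.0426
grasp_force: 0.0
```

```bash
python3 chk.py; python3 - <<'E'
from g import *
T,d=save('top','t16.png'); im,ds=save('scene','s16.png'); print(sensors.get_obs()['ee_pos'],sensors.get_obs()['wrist_force'])
v,u=np.nonzero(ds>0); P=depthpts('scene',np.c_[u,v],ds[v,u]); q=P[(P[:,0]>.3)&(P[:,0]<.65)&(P[:,1]>.25)&(P[:,1]<.45)&(P[:,2]>.04)&(P[:,2]<.12)]; print('fin z max',q.max(0),len(q))
a=cv2.resize(im[120:270,200:400],(800,600),interpolation=cv2.INTER_CUBIC); cv2.imwrite('pics/c16.png',a[:,:,::-1])
b=cv2.resize(T[190:270,120:280],(800,400),interpolation=cv2.INTER_CUBIC); cv2.imwrite('pics/c17.png',b[:,:,::-1])
E
```

```text
top [([0.303, -0.38], 95), ([0.414, 0.378], 156), ([0.468, -0.088], 24), ([0.469, -0.357], 95), ([0.53, -0.154], 23), ([0.559, 0.093], 148)]
scene [([0.479, -0.359], 96), ([0.539, -0.158], 23), ([0.302, -0.377], 88), ([0.479, -0.093], 19), ([0.363, 0.414], 179)]
pan rect ((474.86761474609375, 358.4844055175781), (85.25513458251953, 168.82705688476562), 80.54300689697266)
[0.33835766 0.33590566 0.23706181] [ 0.61299007  0.21615791 -0.18238781]
fin z max [0.45027859 0.37770782 0.07276349] 130
```

View pics/c16.png

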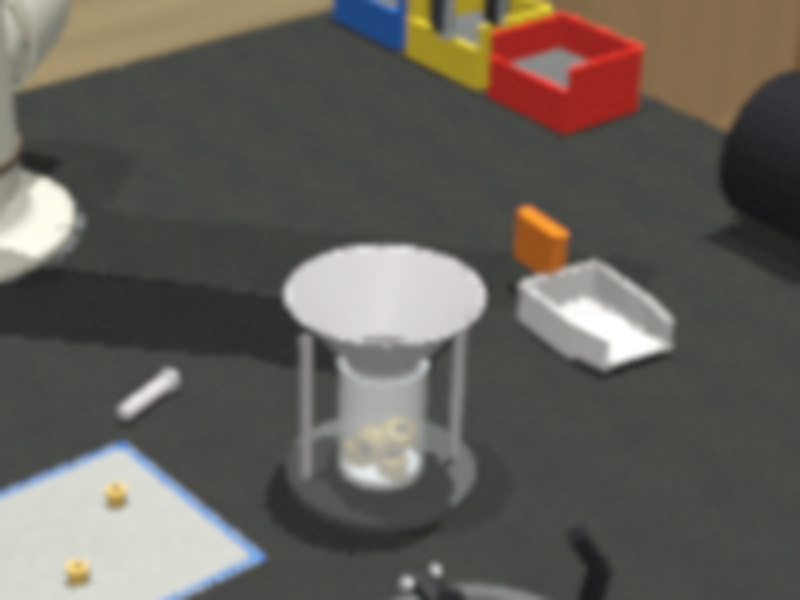

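View pics/c17.png

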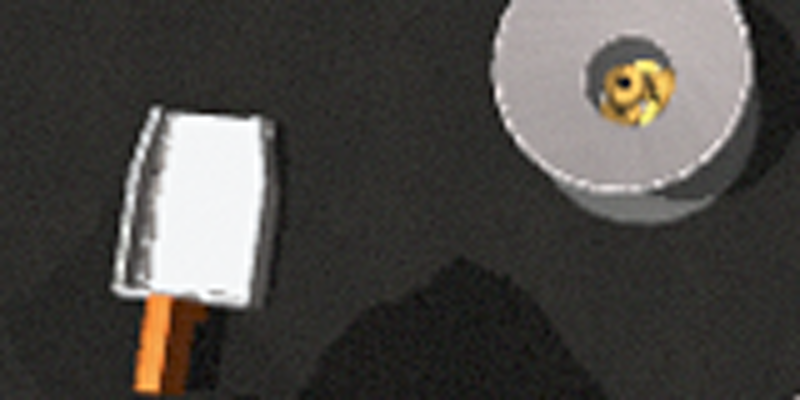

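The pan stands flat and empty (px (595,320), top crop (200,200)). The brass pieces are in the jar (px (385,445), top crop (635,90)), the funnel is clear, and there are no strays on the bench.

```bash
python3 -c "
from workcell import bot
print(bot.job_done())"
```

```text
the job is handed in; nothing more can be done
None
```

The job is handed in: all five 24 mm spacers went through the funnel into the jar, and the empty pan stands upright on the bench; the look-alikes are still on the sheet and I saw nothing else disturbed, but the hand-in returned no verdict.

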